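Shelve the bench containers by height and shut the drop-flap

ROBOT

A 7-joint arm with a two-finger parallel gripper is mounted at the origin on the work surface. World frame = base frame: x ahead of the robot, y to its left, z up, the work surface at z = 0. Lengths are in m, angles in rad, forces in N, time in s.
With the tool pointing down it reaches from about 0.425 to 0.8 m from the base axis. Payload 8.3 kg.
Tool frame: the origin (TCP) lies midway between the tips of the shut fingers; the grasp point (between the pads) lies 19 mm behind it; z points along the fingers, y is the line along which they close (so a half turn about z gives the same grasp; the last joint's range is limited). The gripper opens to 85 mm and grips with 20 to 120 N. Pads are 22 mm wide; open, the fingers measure 114 mm over their backs; the gripper's body (76 mm by 85 mm) begins 54 mm behind the grasp point. The pads swing forward as they close: fully open they stand 13 mm farther back than shut.
Start: joints at [1.046, 0.383, 0.016, 1.37, -0.006, 1.388, -0.046], TCP at [0.279, -0.559, 0.231] pointing down, gripper open.
Joint ranges: [-2.95, 2.95], [-0.25, 2.06], [-1.52, 1.56], [0.18, 2.33], [-1.44, 4.58], [0.02, 2.06], [-3.01, 3.01]. Speed limits (rad/s): [2.39, 2.39, 3.01, 3.01, 3.14, 3.14, 3.14].

INTERFACE

Orientations are given as [roll, pitch, yaw] about the fixed x, y, z axes, in that order (R = Rz(yaw) Ry(pitch) Rx(roll)).
In Python, from cell import arm gives the robot as it stands.
- The arm moves only by the tool play_rows, never from a script. Its argument "targets" is a list of rows, each a list of 2 entries, a list of its own where there are three numbers: the shift along the world's x, y, z in units of 0.05 m (1.0 is 0.05 m), then the turn, a rotation vector about the world's x, y, z in units of 4 degrees (1.0 is 4 degrees). A call has exactly 5 rows; each row shifts and turns the commanded pose from where the row before left it; what a row does not reach is not made up. A row lasts 1/8 s, in which the tool goes at most 62.5 mm and 10.7 degrees, less where a joint would pass 70% of its speed; a pose out of reach is approached as far as the arm can. A call with a number of a shift or a turn outside -1 to 1 is refused whole. A call with a gripper value outside its range is refused whole. "jaw" is the closure in counts, from 0 (fully open) to 255 (shut), set as the call begins (left out, the last holds). The fingers move at their own pace and stop on an object; "force" is the grip in N (left out, the last holds). Time passes only in rows, so rows that do not move let the fingers close, or fill a call up. It gives the time, the measured TCP pose, the force, the opening and the grip force at its end, in the units of the state.
- arm.read_state(): the state, without advancing time (a new reading comes with each control period).
- arm.snapshot(name): name is "side" or "top" or "wrist"; returns the picture (420x560x3 uint8, red, green, blue); there is no depth.
- arm.calibration(name): a dict with "fx", "fy", "cx", "cy" (pixels), "world_to_cam" (4x4, takes a point from world to camera coordinates); the wrist camera has in their place "mount" (4x4, takes a point from camera to tool coordinates, whose origin is the TCP and whose axes are the flange's). Camera axes: x right, y up, looking along -z (the intrinsics and any distortion apply to the point x, -y, -z); pixel columns grow to the right and rows downward; lengths in m; the calibration is good to about 2 mm. The wrist camera is an equidistant fisheye: a pixel r from the principal point sees the ray r / f radians off the axis. A picture is of the moment at which its call begins: read the wrist's pose just before it. calibration takes no time and is no camera call.
- arm.close_job(): hands the job in; it is judged then, once.
The state is a dict: "t": time; "joints": joint angles; "dq": joint speeds; "tau": joint torques, N m; "tcp_pos": TCP position; "orientation": TCP orientation; "contact_force": force on the tool from outside, world axes, zero at the start; "wrist_torque": the same for the moment, N m; "opening": finger opening in m; "finger_force": force on a finger pad.
Only numpy, scipy, OpenCV 4.12 (cv2) and the standard library are available. Lean on these libraries where they do the work, as an engineer would, in place of code of your own. Each camera call takes 0.05 s, during which the arm holds its last target. There are 200 camera calls.

TASK

Put the birdhouse bench in order: pull the rack's green flap fully down, stand every low container (brad tin, washer tin, hinge box: whichever are there) upright inside the low tier behind it and every taller one (stain tin, glue jar) upright in the high tier, pushed back so that more than half of it is under the roof board, and with all the low ones inside push the flap fully shut again. Leave the other things on the bench where they are.

Things in the scene. Friction and masses are not known exactly. Their poses are not given: they have to be found in the camera images.
- rack: Fixed two-tier wooden rack, 205 deep (x) x 310 wide (y) x 210 high, open front and back. Origin on the bench below the middle of the flap's hinge line, at its front; x points into the rack (away from the robot), y left, z up. Rack coordinates below are mm in this frame. Inner width 290 (y -145 to 145), no dividers; side panels from x 10 (low tier) and x 115 (high tier).
- low_tier (a point): Point on the low tier's floor, rack (70, 0, 30). The floor (z 30) runs from x 0 back to a 20 mm high stop rail at x 115. The board over it begins at x 20, underside at z 90 (60 mm overhead clearance), 10 mm thick; the 20 mm in front of it is open above.
- high_tier (a point): Point on the high tier's floor, rack (155, 0, 100). The floor (z 100, the top of the low tier's board) runs from x 20 to a 14 mm high stop rail at x 197, a second rail 50 to 64 mm above the floor over it. Its first 95 mm (x 20 to 115) is an open step, nothing above or beside it; from x 115 to 205 a roof board covers it, underside z 200 (100 mm overhead clearance), top z 210.
- flap (a joint): Green bottom-hinged flap at the low tier's front, rad: 0 shut (upright), 1.57 fully down: level, towards the robot, inner face flush with the low tier's floor, a firm landing for containers. Panel 286 wide, 62 high, 10 thick. Friction hinge: stays where left; 3 to 6 N at the bar moves it. Cannot shut on things jutting out at rack x below 0.
- flap_bar (a point): Middle of the flap's brass pull bar: round rod 10 mm thick, 120 long, along rack y, 100 mm from the hinge and 5 mm outside the panel's inner face (in line with the panel, 38 mm beyond its free edge, a rod at each end). Flap shut: bar 130 mm above the bench, at rack x -5. Flap down: about 25 mm above the bench, at rack x -100.
- flap_hinge (a point): middle of the flap's hinge line (axis along rack y), rack x = 0, z = 30 mm; fixed to the rack
- brad_tin: green painted squat tin of steel brads, round, 62 diameter x 44 high; LOW; origin at the centre of its underside (so for all containers), z up
- washer_tin: steel round tin with a red band, 60 diameter x 38 high; LOW
- hinge_box: brown cardboard box of hinges with a blue strip, 62 (its x) x 58 (its y) x 48 high; LOW
- stain_tin: blue round tin with a white band, 62 diameter x 86 high, half-used, heavier at the bottom; HIGH
- glue_jar: white round jar with a yellow band and orange lid disc, 60 diameter x 74 high, half-used, heavier at the bottom; HIGH
- entry_plate: bystander: round dark cherry plate 84 diameter x 12 thick, lying flat; origin underneath
- bracket0: bystander: galvanized L bracket, foot 75 x 18 x 4 lying flat along its x, leg 60 tall at its +x end
- bracket1: bystander: the same kind of bracket
- brass_drill: bystander: brass hand drill lying along its y, 285 mm long, 70 wide, 50 high. Also fixed on the bench, unlisted, keep clear: a vise with a cedar panel (230 high) at the left edge, a birdhouse (240 high) at the far right corner, a hammer at the near right, a pencil pot (160 high) at the far edge behind the rack
Mind the look-alikes: they are no part of the job. Leave any pink look-alike of the brad_tin alone.

How it is judged:
By the outcome, as a careful person would: the job done as asked, in the order asked, and still so for the second after the job is handed in, with the robot touching nothing.
Of brad_tin, washer_tin, hinge_box only 2 to 3 are there at a start; the rules pass over those that are not, and their reading is None.
Of stain_tin, glue_jar only 1 to 2 are there at a start; the rules pass over those that are not, and their reading is None.
At some moment in a run one of brad_tin, washer_tin, hinge_box, stain_tin, glue_jar may be knocked a few centimetres aside while the robot is not near it.
It also fails if it takes over 210 s, if anything falls off the work surface, if the arm or the gripper's body presses on something with over 40 N, if the wrist force passes 120 N, or if a joint passes its speed limit or range.

## Working session

There is one attempt and no reset: what is moved stays moved. The work goes in short steps, Python scripts to look and compute and a tool call to move; the robot and the scene stay as the last step left them, time stands still between calls to the robot, and variables do not carry over. Pictures are saved under pics/ and viewed, at most 14 in all, crops included, and the job is handed in when it is done.

Besides the shell and the picture viewer there is one more tool, called after "Emit:" as name(argument=value, ...) on one line, values as JSON. play_rows: Moves the arm, as the interface text tells. Shifts and turns lie within -1 to 1; 1 stands for 0.05 m of shift or 4 degrees of turn. Its arguments: {"type":"object","properties":{"targets":{"type":"array","items":{"type":"array"}},"jaw":{"type":"number"},"force":{"type":"number"}},"required":["targets"]}

```bash
ls; mkdir -p pics; cat > h.py <<'E'
import numpy as np, cv2
from cell import arm
def snap(n,f):
    im=arm.snapshot(n); cv2.imwrite('pics/'+f,im[:,:,::-1]); return im
def ray(n,u,v,c=None):
    c=c or arm.calibration(n); T=np.linalg.inv(np.array(c['world_to_cam']))
    d=np.array([(u-c['cx'])/c['fx'],-(v-c['cy'])/c['fy'],-1])
    return T[:3,3],T[:3,:3]@d
def onz(n,u,v,z):
    o,d=ray(n,u,v); return o+d*(z-o[2])/d[2]
E
python3 - <<'E'
from h import *
np.set_printoptions(precision=3,suppress=True)
print(arm.read_state())
for n in('top','side'):
    snap(n,n+'0.png'); c=arm.calibration(n); print({k:np.array(v) for k,v in c.items()})
    print(np.linalg.inv(np.array(c['world_to_cam']))[:3,3])
print(arm.calibration('wrist'))
E
```

```text
pics
{'t': 0.0, 'joints': array([ 1.046,  0.384,  0.016,  1.371, -0.006,  1.388, -0.046]), 'dq': array([ 0.002, -0.   , -0.001,  0.001,  0.   ,  0.001, -0.   ]), 'tau': array([ -0.001, -62.76 ,   0.843, -37.182,   0.016,   0.014,   0.   ]), 'tcp_pos': array([ 0.278, -0.559,  0.23 ]), 'orientation': array([-3.14 ,  0.   ,  0.462]), 'contact_force': array([-0.648,  0.481,  1.08 ]), 'wrist_torque': array([ 0.001, -0.033,  0.017]), 'finger_force': 0.0, 'opening': 0.085267973073294}
{'fx': array(487.299), 'fy': array(487.299), 'cx': array(278.092), 'cy': array(211.022), 'world_to_cam': array([[ 0.005, -1.   , -0.02 , -0.093],
       [ 0.985,  0.002,  0.171, -0.567],
       [-0.171, -0.021,  0.985, -1.209],
       [ 0.   ,  0.   ,  0.   ,  1.   ]])}
[ 0.351 -0.117  1.286]
{'fx': array(497.597), 'fy': array(497.597), 'cx': array(281.643), 'cy': array(209.198), 'world_to_cam': array([[-0.779, -0.626,  0.015,  0.343],
       [ 0.322, -0.38 ,  0.867, -0.303],
       [-0.537,  0.681,  0.498, -0.763],
       [ 0.   ,  0.   ,  0.   ,  1.   ]])}
[-0.046  0.619  0.637]
{'fx': 325.19226210127806, 'fy': 325.19226210127806, 'cx': 273.1958625319147, 'cy': 212.86819849100607, 'mount': array([[-0.   ,  0.957,  0.291,  0.073],
       [ 1.   ,  0.   , -0.001, -0.   ],
       [-0.001,  0.291, -0.957, -0.143],
       [ 0.   ,  0.   ,  0.   ,  1.   ]])}
```

View pics/top0.png

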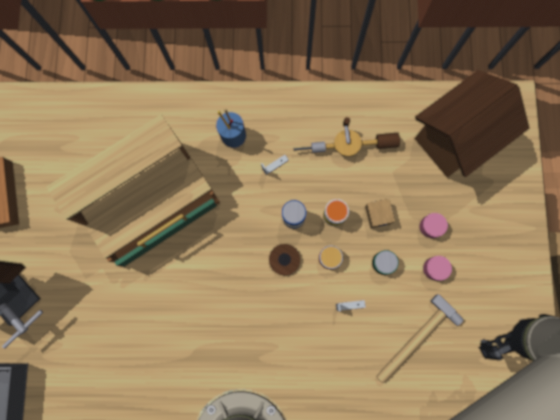

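View pics/side0.png

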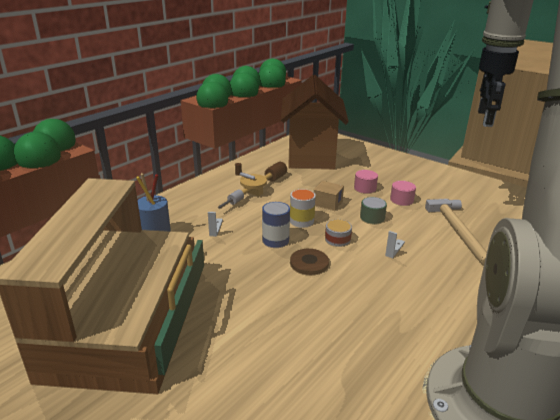

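The top view shows stain tin (293,213), glue jar (337,211), hinge box (380,213), washer tin (331,258), brad tin (386,262), and pink look-alikes at (434,225) and (438,268). The rack is at left with the flap shut, bar about (160,232), flap top edge (118,262)-(216,203).

```bash
cat > m.py <<'E'
from h import *
np.set_printoptions(precision=3,suppress=True)
top=cv2.imread('pics/top0.png')
hsv=cv2.cvtColor(top,cv2.COLOR_BGR2HSV)
for n,u,v in(('stain',293,213),('glue',337,211),('hinge',380,213),('washer',331,258),('brad',386,262),('bar',160,232)):
    print(n,hsv[v,u])
for n,(u,v),z in [('stain',(293,211),.086),('glue',(337,210),.074),('hinge',(381,212),.048),('washer',(331,257),.038),('brad',(386,261),.044)]:
    print(n,onz('top',u,v,z))
m=cv2.inRange(hsv,(60,80,20),(95,255,160)); m[:,:90]=0;m[:,230:]=0;m[:180]=0
p=cv2.findNonZero(m); r=cv2.minAreaRect(p); print('flap',r,cv2.boxPoints(r))
y=cv2.inRange(hsv,(18,150,150),(30,255,255)); y[:,:120]=0;y[:,200:]=0;y[:200]=0;y[265:]=0
p=cv2.findNonZero(y); r=cv2.minAreaRect(p) if p is not None else 0; print('bar',r)
if p is not None: print(onz('top',*r[0],.13))
s=cv2.resize(top[100:280,30:460],None,fx=1.86,fy=1.86,interpolation=cv2.INTER_CUBIC)
for k in (0,1):
  pass
cv2.imwrite('pics/topz.png',cv2.resize(top[110:280,40:240],None,fx=4,fy=3.5))
E
python3 m.py
```

```text
stain [120  12 164]
glue [ 12 194 188]
hinge [ 17 111 159]
washer [ 19 142 189]
brad [120  14 162]
bar [ 33  74 103]
stain [ 0.56  -0.129  0.086]
glue [ 0.565 -0.24   0.074]
hinge [ 0.565 -0.355  0.048]
washer [ 0.45  -0.226  0.038]
brad [ 0.44  -0.364  0.044]
flap ((165.28204345703125, 233.2149658203125), (7.219837665557861, 114.03861236572266), 57.231502532958984) [[115.383 261.041]
 [211.274 199.318]
 [215.181 205.389]
 [119.29  267.112]]
bar 0
```

View pics/topz.png

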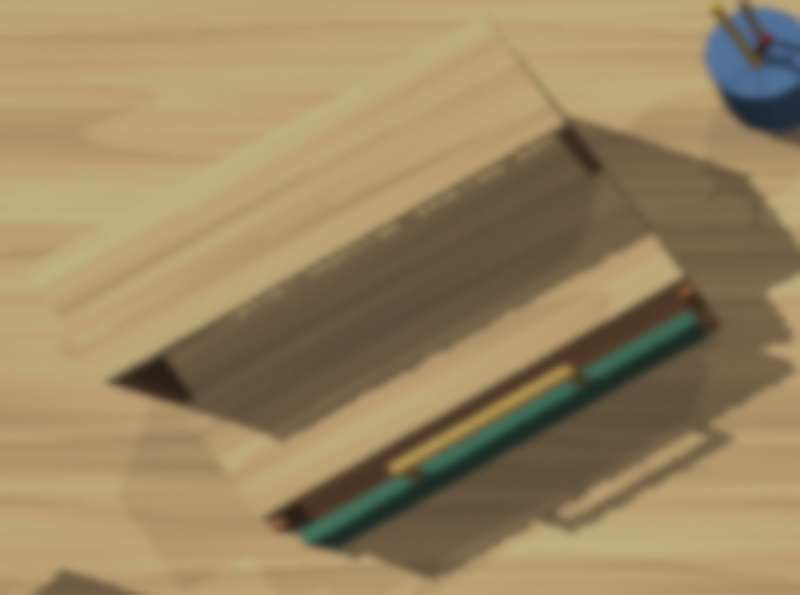

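Zoom shows the bar ends at about (390,470) and (580,370), and the flap's inner top edge (300,532)-(695,312), plus roof corners (108,380), (566,125), (488,15), (35,280).

```bash
python3 - <<'E'
from h import *
np.set_printoptions(precision=4,suppress=True)
P=[((390,470),.13,(-5,60)),((580,370),.13,(-5,-60)),((300,530),.092,(0,143)),((695,312),.092,(0,-143)),
((265,518),.1,(20,155)),((688,280),.1,(20,-155)),((108,380),.21,(115,155)),((566,125),.21,(115,-155)),((488,15),.21,(205,-155)),((35,280),.21,(205,155))]
W=np.array([onz('top',40+a/4,110+b/3.5,z)[:2] for (a,b),z,_ in P]); R=np.array([r for *_,r in P])/1e3
A=R-R.mean(0);B=W-W.mean(0); H=A.T@B; th=np.arctan2(H[0,1]-H[1,0],H[0,0]+H[1,1])
M=np.array([[np.cos(th),-np.sin(th)],[np.sin(th),np.cos(th)]]); t=W.mean(0)-M@R.mean(0)
print(np.degrees(th),t); print((W-(R@M.T+t))*1e3)
E
```

```text
34.184302882056585 [0.5096 0.1901]
[[-0.6092  7.0693]
 [ 1.5401 -5.2344]
 [ 3.3233  0.8393]
 [-0.7879 -1.9085]
 [ 1.2581 -1.0767]
 [-2.4001  0.5676]
 [ 2.8834 -0.6452]
 [-0.6859  3.0449]
 [ 1.1589  1.2225]
 [-5.6808 -3.8789]]
```

Emit:
play_rows(targets=[[[0.564, 0.718, 0], [0, 0, 0.385]], [[0.564, 0.718, 0], [0, 0, 0.385]], [[0.564, 0.718, 0], [0, 0, 0.385]], [[0.564, 0.718, 0], [0, 0, 0.385]], [[0.564, 0.718, 0], [0, 0, 0.385]]], jaw=255, force=30)

```text
t: 0.72
tcp_pos: [0.4201, -0.3786, 0.2309]
orientation: [-3.141, 0.0, 0.597]
contact_force: [0.7, -0.2, 0.1]
opening: -0.0001
finger_force: 0.0
```

Emit:
play_rows(targets=[[[0.564, 0.718, 0], [0, 0, 0]], [[0.564, 0.718, 0], [0, 0, 0]], [[0.564, 0.718, 0], [0, 0, 0]], [[0.564, 0.718, 0], [0, 0, 0]], [[0.564, 0.718, 0], [0, 0, 0]]])

```text
t: 1.35
tcp_pos: [0.561, -0.1993, 0.2309]
orientation: [-3.141, 0.0, 0.596]
contact_force: [-0.0, -0.7, 0.8]
opening: 0.0002
finger_force: 0.0
```

Emit:
play_rows(targets=[[[-0.078, 0.796, 0], [0, 0, 0]], [[-0.078, 0.796, 0], [0, 0, 0]], [[-0.078, 0.796, 0], [0, 0, 0]], [[-0.078, 0.796, 0], [0, 0, 0]], [[-0.078, 0.796, 0], [0, 0, 0]]])

```text
t: 1.98
tcp_pos: [0.5405, -0.0003, 0.2309]
orientation: [-3.141, 0.001, 0.596]
contact_force: [1.3, 0.8, -0.1]
opening: 0.0002
finger_force: 0.0
```

Emit:
play_rows(targets=[[[-0.078, 0.796, 0], [0, 0, 0]], [[-0.078, 0.796, 0], [0, 0, 0]], [[-0.078, 0.796, 0], [0, 0, 0]], [[-0.078, 0.796, 0], [0, 0, 0]], [[-0.078, 0.796, 0], [0, 0, 0]]])

```text
t: 2.6
tcp_pos: [0.5211, 0.1986, 0.2309]
orientation: [-3.141, 0.001, 0.596]
contact_force: [1.2, -0.6, -0.2]
opening: -0.0002
finger_force: 0.0
```

```bash
cat >> h.py <<'E'
def wpix(P):
    s=arm.read_state(); c=arm.calibration('wrist'); M=np.array(c['mount'])
    from scipy.spatial.transform import Rotation as Ro
    R=Ro.from_euler('xyz',s['orientation']).as_matrix()
    p=R.T@(np.array(P)-s['tcp_pos']); q=M[:3,:3].T@(p-M[:3,3])
    a,b,z=q[0],-q[1],-q[2]; r=np.hypot(a,b); th=np.arctan2(r,z)
    return c['cx']+c['fx']*th*a/r, c['cy']+c['fx']*th*b/r
def wz(u,v,z):
    s=arm.read_state(); c=arm.calibration('wrist'); M=np.array(c['mount'])
    from scipy.spatial.transform import Rotation as Ro
    R=Ro.from_euler('xyz',s['orientation']).as_matrix()
    a=(u-c['cx'])/c['fx'];b=(v-c['cy'])/c['fy'];th=np.hypot(a,b)
    d=np.array([a/th*np.sin(th),-b/th*np.sin(th),-np.cos(th)])
    d=R@M[:3,:3]@d; o=s['tcp_pos']+R@M[:3,3]
    return o+d*(z-o[2])/d[2]
TH=np.radians(34.18);O=np.array([.5096,.1901])
def rack(x,y): return O+np.array([[np.cos(TH),-np.sin(TH)],[np.sin(TH),np.cos(TH)]])@np.array([x,y])/1e3
def torack(p): return np.array([[np.cos(TH),np.sin(TH)],[-np.sin(TH),np.cos(TH)]])@(np.array(p[:2])-O)*1e3
E
python3 - <<'E'
from h import *
s=arm.read_state();print(s['t'],s['tcp_pos'],s['orientation'],s['contact_force'],s['opening'])
im=snap('wrist','w1.png')
for y in(60,-60):print(wpix([*rack(-5,y),.13]))
E
```

```text
2.6 [0.52106281 0.19857028 0.23090875] [-3.14148341e+00  6.37797391e-04  5.96082250e-01] [ 1.19502657 -0.60594485 -0.1915908 ] -0.00016570840269654498
(np.float64(209.22822150082675), np.float64(236.36946913868155))
(np.float64(355.54186616158427), np.float64(237.18940491244442))
```

View pics/w1.png

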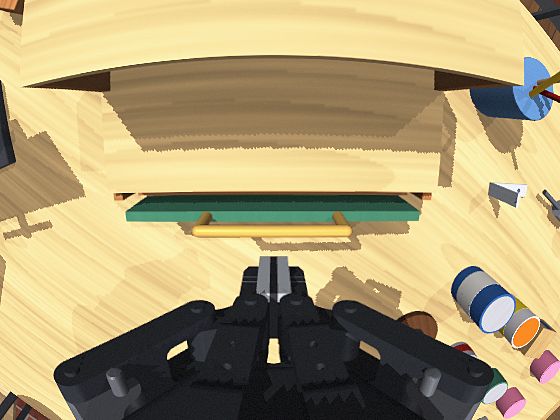

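Wrist view: bar ends (193,231) and (351,231), flap ends at columns 127 and 420, tier board front corners (115,193) and (432,193).

```bash
python3 - <<'E'
from h import *
for u,v,z in((193,231,.13),(351,231,.13),(127,211,.092),(420,211,.092),(115,193,.1),(432,193,.1),(111,90,.21),(434,90,.21)):
    print(u,v,torack(wz(u,v,z)).round(1))
E
```

```text
193 231 [-0.5 73.4]
351 231 [  0.4 -55.6]
127 211 [  4.8 150.4]
420 211 [   6.9 -134.7]
115 193 [ 24.8 157.2]
432 193 [  27.  -141.3]
111 90 [108.4  95.9]
434 90 [109.3 -78.2]
```

```bash
python3 - <<'E'
import h; from h import *
def pr(n,P):
    c=arm.calibration(n);q=np.array(c['world_to_cam'])@np.r_[P,1];return np.round([c['cx']-c['fx']*q[0]/q[2],c['cy']+c['fy']*q[1]/q[2]],1)
print({k:v for k,v in arm.calibration('top').items() if 'world' not in k})
for o,t in(((.5096,.1901),34.18),((.5092,.1995),34.6)):
    h.O=np.array(o);h.TH=np.radians(t)
    for n in('side','top'):
        print(n,[pr(n,[*rack(x,y),z]) for x,y,z in((-5,60,.13),(-5,-60,.13),(205,-155,.21),(205,155,.21),(115,155,.21))])
print('tcp',pr('top',arm.read_state()['tcp_pos']),pr('side',arm.read_state()['tcp_pos']))
s=snap('side','s1.png');t=snap('top','t1.png')
a=cv2.resize(cv2.imread('pics/s1.png')[150:350,0:260],None,fx=2,fy=2.0)
b=cv2.resize(cv2.imread('pics/top0.png')[110:310,40:240],None,fx=2,fy=2)
cv2.imwrite('pics/c1.png',a)
E
```

```text
{'fx': 487.29874317888874, 'fy': 487.29874317888874, 'cx': 278.0916816779873, 'cy': 211.0223726813551}
side [array([173.7, 289.7]), array([191.6, 247.3]), array([ 91.9, 178.3]), array([ -0.9, 278.1]), array([ 62.8, 282.2])]
top [array([140.5, 244. ]), array([182.8, 216.3]), array([162.5, 114.7]), array([ 47.3, 187.5]), array([ 66.6, 219.8])]
side [array([169.6, 292.7]), array([187.6, 249.7]), array([ 86.7, 180.3]), array([ -7.6, 282.2]), array([ 57. , 286.1])]
top [array([136.6, 244.3]), array([178.9, 216.3]), array([157.7, 114.9]), array([ 42.9, 188.5]), array([ 62.4, 220.6])]
tcp [142.2 217.9] [163.5 217.5]
```

View pics/c1.png

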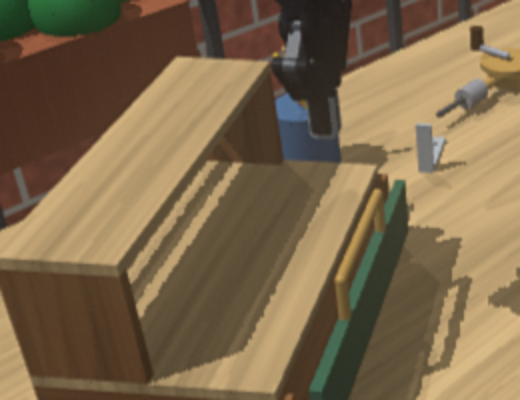

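```bash
python3 - <<'E'
from h import *
s=arm.read_state();print(wpix(s['tcp_pos']+1e-6))
# tip pixel in top view after the move
t=cv2.imread('pics/t1.png'); cv2.imwrite('pics/c2.png',cv2.resize(t[150:290,60:260],None,fx=4,fy=4))
E
```

```text
(np.float64(273.8579630322979), np.float64(270.5266053807592))
```

View pics/c2.png

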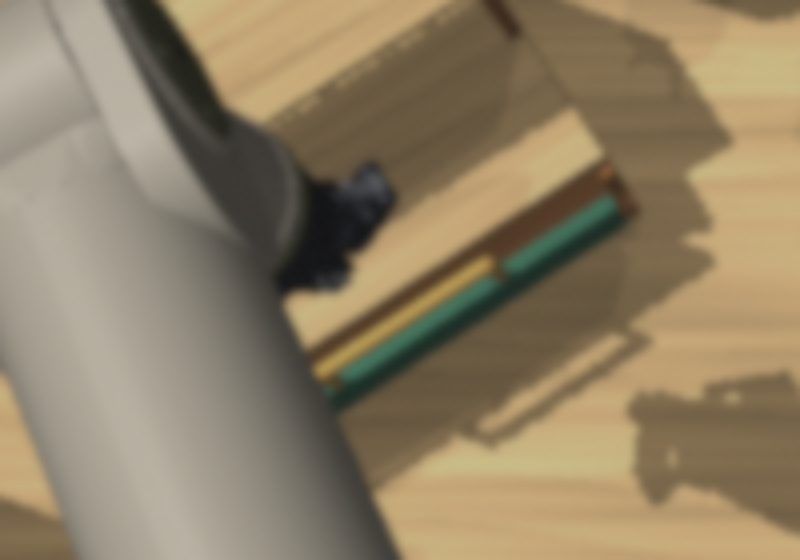

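```bash
python3 - <<'E'
from h import *
from scipy.spatial.transform import Rotation as Ro
s=arm.read_state();print(s['tcp_pos'],s['orientation'],s['joints']);R=Ro.from_euler('xyz',s['orientation']).as_matrix()
print(R.round(4)); P=np.r_[rack(-5,60),.13]; print(P,R.T@(P-s['tcp_pos'])); print(arm.calibration('wrist'))
print(wpix(P))
E
```

```text
[0.52030672 0.20028025 0.23084301] [-3.14019657e+00  4.77489520e-04  6.01284778e-01] [-0.02586366  0.2762092  -0.48916534  1.54200365  0.13014167  1.35680186
 -1.49655444]
[[ 8.246e-01  5.657e-01 -1.200e-03]
 [ 5.657e-01 -8.246e-01  9.000e-04]
 [-5.000e-04 -1.400e-03 -1.000e+00]]
[0.47175594 0.23692763 0.13      ] [-0.01925578 -0.05754422  0.10093265]
{'fx': 325.19226210127806, 'fy': 325.19226210127806, 'cx': 273.1958625319147, 'cy': 212.86819849100607, 'mount': array([[-1.68130156e-04,  9.56805051e-01,  2.90730230e-01,
         7.33048492e-02],
       [ 9.99999626e-01,  4.07583027e-04, -7.63069617e-04,
        -4.36053257e-04],
       [-8.48605571e-04,  2.90729993e-01, -9.56804761e-01,
        -1.43491605e-01],
       [ 0.00000000e+00,  0.00000000e+00,  0.00000000e+00,
         1.00000000e+00]])}
(np.float64(202.94965305263096), np.float64(234.35187585984096))
```

```bash
cat > bar.py <<'E'
from h import *
np.set_printoptions(precision=4,suppress=True)
def st():
    s=arm.read_state();print(s['t'],s['tcp_pos'],np.degrees(s['orientation']).round(2),s['contact_force'])
st()
im=arm.snapshot('wrist');hs=cv2.cvtColor(im,cv2.COLOR_RGB2HSV)
st()
m=cv2.inRange(hs,(18,130,80),(26,255,255));m[300:]=0;m[:150]=0;m[:,380:]=0;m[:,150:]&=255;m[:,:150]=0
c=max(cv2.findContours(m,0,2)[0],key=cv2.contourArea);r=cv2.minAreaRect(c);print(r)
x,y,w,h=cv2.boundingRect(c);print(x,y,w,h)
print(torack(wz(*r[0],.13)),wpix([*rack(-5,0),.13]))
g=cv2.inRange(hs,(60,80,40),(95,255,200));g[260:]=0;g[:150]=0;c=max(cv2.findContours(g,0,2)[0],key=cv2.contourArea);x,y,w,h=cv2.boundingRect(c);print('flap',x,y,w,h,torack(wz(x,y+h/2,.092)),torack(wz(x+w,y+h/2,.092)))
E
python3 bar.py;python3 bar.py
```

```text
2.75 [0.5203 0.2003 0.2308] [-179.92    0.03   34.45] [ 0.5402 -0.5772 -0.6715]
2.8 [0.521  0.1982 0.2308] [-179.98    0.05   34.29] [-0.2786 -1.1389  0.1816]
((274.0, 224.5), (25.0, 160.0), 90.0)
194 212 161 26
[ 3.3008 -0.1106] (np.float64(273.83641747087876), np.float64(234.2750119743376))
flap 128 195 293 27 [  5.5823 141.1273] [   6.0319 -143.0781]
2.8 [0.521  0.1982 0.2308] [-179.98    0.05   34.29] [-0.2786 -1.1389  0.1816]
2.85 [0.5215 0.1968 0.2308] [179.99   0.06  34.15] [ 0.1757 -1.0036  0.2123]
((271.0, 223.5), (25.0, 160.0), 90.0)
191 211 161 26
[3.7725 0.86  ] (np.float64(272.10292333589445), np.float64(233.84514833186026))
flap 125 195 295 26 [  6.0811 142.9307] [   5.8056 -143.3721]
```

Emit:
play_rows(targets=[[[0.08, 0.06, 0], [0, 0, 0]], [[0, 0, -0.8], [0, 0, 0]], [[0, 0, -0.8], [0, 0, 0]], [[0, 0, -0.74], [0, 0, 0]], [[0, 0, 0], [0, 0, 0]]])

```text
t: 3.48
tcp_pos: [0.524, 0.1986, 0.1116]
orientation: [-3.14, 0.006, 0.595]
contact_force: [0.7, 0.8, 0.6]
opening: -0.0
finger_force: 0.0
```

Emit:
play_rows(targets=[[[-0.147, -0.1, -0.02], [0, 0, 0]], [[-0.147, -0.1, -0.02], [0, 0, 0]], [[-0.147, -0.1, -0.02], [0, 0, 0]], [[-0.147, -0.1, -0.02], [0, 0, 0]], [[-0.147, -0.1, -0.02], [0, 0, 0]]])

```text
t: 4.1
tcp_pos: [0.4884, 0.1753, 0.1095]
orientation: [3.141, -0.001, 0.596]
contact_force: [3.0, 2.6, -3.1]
opening: -0.0003
finger_force: 2.1
```

Emit:
play_rows(targets=[[[-0.149, -0.101, -0.1], [0, 0, 0]], [[-0.149, -0.101, -0.13], [0, 0, 0]], [[-0.149, -0.101, -0.16], [0, 0, 0]], [[-0.149, -0.101, -0.19], [0, 0, 0]], [[-0.149, -0.101, -0.22], [0, 0, 0]]])

```text
t: 4.72
tcp_pos: [0.4533, 0.1514, 0.0693]
orientation: [3.141, -0.006, 0.597]
contact_force: [17.9, 9.7, -8.3]
opening: -0.0002
finger_force: 9.6
```

```bash
sed -i 's/^TH=.*/TH=np.radians(34.18);O=np.array([.5117,.1915])/' h.py; python3 - <<'E'
from h import *
s=arm.read_state();print(s['t'],s['tcp_pos'],s['orientation'],s['contact_force'],torack(s['tcp_pos']))
snap('wrist','w2.png');snap('side','s2.png')
a=cv2.imread('pics/w2.png');b=cv2.imread('pics/s2.png')
cv2.imwrite('pics/ws2.png',np.hstack([a[100:400,50:450],b[150:450,0:400]]))
E
```

```text
4.725 [0.45332001 0.15140592 0.0692783 ] [ 3.14130074 -0.0059167   0.59662779] [17.8533104   9.67090038 -8.29727005] [-70.82104716  -0.37133454]Traceback (most recent call last):
  File "<stdin>", line 5, in <module>
    return _nx.concatenate(arrs, 1, dtype=dtype, casting=casting)
           ~~~~~~~~~~~~~~~^^^^^^^^^^^^^^^^^^^^^^^^^^^^^^^^^^^^^^^
ValueError: all the input array dimensions except for the concatenation axis must match exactly, but along dimension 0, the array at index 0 has size 300 and the array at index 1 has size 270
```

Emit:
play_rows(targets=[[[0.083, 0.056, 0], [0, 0, 0]], [[0, 0, 0.4], [0, 0, 0]], [[0, 0, 0.4], [0, 0, 0]], [[-0.48, -0.33, 0], [0, 0, 0]], [[0, 0, 0], [0, 0, 0]]])

```text
t: 5.45
tcp_pos: [0.4297, 0.1349, 0.1085]
orientation: [3.141, 0.003, 0.595]
contact_force: [0.5, 0.3, 0.1]
opening: -0.0002
finger_force: 0.0
```

Emit:
play_rows(targets=[[[0, 0, -0.32], [0, 0, 0]], [[0, 0, -0.32], [0, 0, 0]], [[0, 0, -0.32], [0, 0, 0]], [[-0.03, -0.02, -0.32], [0, 0, 0]], [[-0.03, -0.02, -0.33], [0, 0, 0]]])

```text
t: 6.08
tcp_pos: [0.4292, 0.1351, 0.0283]
orientation: [-3.142, -0.001, 0.597]
contact_force: [-32.3, -12.6, 130.7]
opening: 0.0001
finger_force: 66.7
```

Emit:
play_rows(targets=[[[0, 0, -0.04], [0, 0, 0]], [[0, 0, 0], [0, 0, 0]], [[0, 0, 0.6], [0, 0, 0]], [[0, 0, 0.8], [0, 0, 0]], [[0, 0, 0.8], [0, 0, 0]]])

```text
t: 6.7
tcp_pos: [0.4285, 0.1348, 0.137]
orientation: [-3.141, 0.0, 0.597]
contact_force: [1.1, 0.3, 0.5]
opening: -0.0001
finger_force: 0.0
```

```bash
python3 - <<'E'
from h import *
s=arm.read_state();print(s['t'],s['tcp_pos'],s['contact_force'],torack(s['tcp_pos']))
snap('wrist','w2.png');snap('side','s2.png')
a=cv2.imread('pics/w2.png');b=cv2.imread('pics/s2.png')
cv2.imwrite('pics/ws2.png',np.hstack([a[:,50:450],b[:,0:400]]))
E
```

```text
6.7 [0.42854564 0.13475347 0.1369757 ] [1.05495274 0.2966221  0.53625885] [-100.671559     -0.22941013]
```

View pics/ws2.png

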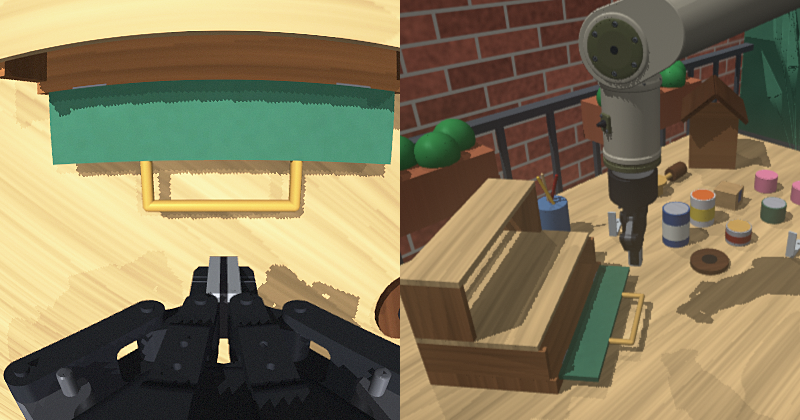

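The flap is level and fully down. The press peaked at 131 N in the reading, so later presses must be softer. Next is a close look at the containers.

Emit:
play_rows(targets=[[[0.144, -0.6, 0.5], [0, 0, 0]], [[0.144, -0.75, 0.5], [0, 0, 0]], [[0.144, -0.8, 0.5], [0, 0, 0]], [[0.144, -0.8, 0.5], [0, 0, 0]], [[0.144, -0.8, 0.5], [0, 0, 0]]], jaw=0)

```text
t: 7.42
tcp_pos: [0.4649, -0.0543, 0.2611]
orientation: [-3.141, 0.001, 0.596]
contact_force: [0.6, -0.1, -0.6]
opening: 0.0854
finger_force: 0.0
```

Emit:
play_rows(targets=[[[0.144, -0.8, 0.5], [0, 0, 0]], [[0.144, -0.8, 0.26], [0, 0, 0]], [[0.144, -0.8, 0], [0, 0, 0]], [[0.144, -0.75, 0], [0, 0, 0]], [[0.144, -0.6, 0], [0, 0, 0]]])

```text
t: 8.05
tcp_pos: [0.5009, -0.2424, 0.2977]
orientation: [-3.141, 0.001, 0.595]
contact_force: [0.4, 0.7, -0.8]
opening: 0.0853
finger_force: 0.0
```

Emit:
play_rows(targets=[[[0, 0, 0], [0, 0, 0]], [[0, 0, 0], [0, 0, 0]], [[0, 0, 0], [0, 0, 0]], [[0, 0, 0], [0, 0, 0]], [[0, 0, 0], [0, 0, 0]]])

```text
t: 8.68
tcp_pos: [0.5008, -0.24, 0.3]
orientation: [3.141, -0.0, 0.597]
contact_force: [-0.2, -0.6, -0.1]
opening: 0.0849
finger_force: 0.0
```

```bash
python3 - <<'E'
from h import *
np.set_printoptions(precision=4,suppress=True)
s=arm.read_state();print(s['t'],s['tcp_pos'],s['orientation'],s['contact_force'])
for n,x,y,z in (('stain',.56,-.129,.086),('glue',.565,-.24,.074),('hinge',.565,-.355,.048),('washer',.45,-.226,.038),('brad',.44,-.364,.044)): print(n,np.round(wpix([x,y,z]),1))
snap('wrist','w3.png');snap('top','t3.png')
E
```

```text
8.675 [ 0.5008 -0.24    0.3   ] [ 3.1413 -0.0003  0.5969] [-0.2409 -0.5782 -0.0732]
stain [219.3  83.6]
glue [305.1 134.9]
hinge [375.3 186.5]
washer [242.2 201.2]
brad [323.1 263.1]
```

View pics/w3.png

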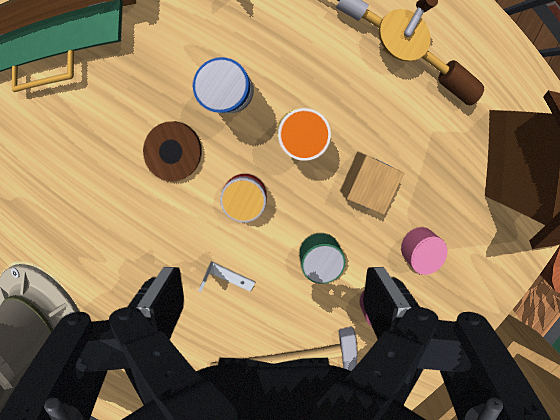

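Tops in the wrist view: stain (222,86), glue (304,134), hinge box (375,183) turned about 30°, washer (243,200), brad (323,264). All agree with the top-view predictions within 3 px.

```bash
python3 - <<'E'
from h import *
for n,u,v,z in (('stain',222,86,.086),('glue',304.5,134.5,.074),('hinge',376,182,.048),('washer',243.5,200,.038),('brad',323,264,.044)): print(n,wz(u,v,z).round(4))
print([rack(*p).round(4) for p in((75,60),(75,-60),(130,60),(130,-60),(-5,90),(-5,0),(-5,-90))])
E
```

```text
stain [ 0.5593 -0.1333  0.086 ]
glue [ 0.5649 -0.2394  0.074 ]
hinge [ 0.5701 -0.3523  0.048 ]
washer [ 0.4523 -0.2267  0.038 ]
brad [ 0.4386 -0.3649  0.044 ]
[array([0.54  , 0.2833]), array([0.6075, 0.184 ]), array([0.5855, 0.3142]), array([0.653 , 0.2149]), array([0.457 , 0.2631]), array([0.5076, 0.1887]), array([0.5581, 0.1142])]
```

Emit:
play_rows(targets=[[[0.29, 0.54, -0.3], [0, 0, 0]], [[0.29, 0.54, -0.3], [0, 0, 0]], [[0.3, 0.54, -0.3], [0, 0, 0]], [[0.29, 0.54, -0.3], [0, 0, 0]], [[0, 0, -0.3], [0, 0, 0]]])

```text
t: 9.4
tcp_pos: [0.5602, -0.1291, 0.2242]
orientation: [-3.141, -0.001, 0.601]
contact_force: [-0.1, -0.5, -0.3]
opening: 0.0852
finger_force: 0.0
```

Emit:
play_rows(targets=[[[0, 0, -0.9], [0, 0, 0]], [[0, 0, -0.9], [0, 0, 0]], [[0, 0, -0.9], [0, 0, 0]], [[0, 0, -0.6], [0, 0, 0]], [[0, 0, -0.36], [0, 0, 0]]])

```text
t: 10.02
tcp_pos: [0.558, -0.1334, 0.0401]
orientation: [-3.141, 0.002, 0.595]
contact_force: [1.0, -0.8, 0.4]
opening: 0.0852
finger_force: 0.0
```

Emit:
play_rows(targets=[[[0, 0, 0], [0, 0, 0]], [[0, 0, 0], [0, 0, 0]], [[0, 0, 0], [0, 0, 0]], [[0, 0, 0], [0, 0, 0]], [[0, 0, 0], [0, 0, 0]]], jaw=255, force=40)

```text
t: 10.65
tcp_pos: [0.5596, -0.1325, 0.0425]
orientation: [3.141, -0.001, 0.596]
contact_force: [-0.7, 0.2, 3.2]
opening: 0.0615
finger_force: 44.0
```

Emit:
play_rows(targets=[[[0, 0, 0.6], [0, 0, 0]], [[0, 0, 0.9], [0, 0, 0]], [[0, 0, 0.9], [0, 0, 0]], [[-0.04, 0.5, 0.8], [0, 0, 0]], [[-0.04, 0.8, 0], [0, 0, 0]]])

```text
t: 11.28
tcp_pos: [0.557, -0.0686, 0.2058]
orientation: [3.137, -0.005, 0.593]
contact_force: [1.7, 1.0, -3.1]
opening: 0.0614
finger_force: 44.6
```

Emit:
play_rows(targets=[[[-0.04, 0.9, 0], [0, 0, 0]], [[-0.04, 0.9, 0], [0, 0, 0]], [[-0.04, 0.9, 0], [0, 0, 0]], [[-0.04, 0.9, 0], [0, 0, 0]], [[-0.04, 0.9, 0], [0, 0, 0]]])

```text
t: 11.9
tcp_pos: [0.5448, 0.1588, 0.2017]
orientation: [3.142, 0.0, 0.596]
contact_force: [0.8, -0.1, -2.7]
opening: 0.0612
finger_force: 44.6
```

Emit:
play_rows(targets=[[[-0.04, 0.9, 0], [0, 0, 0]], [[-0.04, 0.8, 0], [0, 0, 0]], [[-0.02, 0.5, 0], [0, 0, 0]], [[0, 0.3, 0], [0, 0, 0]], [[0, 0, 0], [0, 0, 0]]])

```text
t: 12.52
tcp_pos: [0.5398, 0.2832, 0.2015]
orientation: [-3.141, 0.0, 0.598]
contact_force: [0.1, -0.3, -2.8]
opening: 0.0614
finger_force: 44.6
```

Emit:
play_rows(targets=[[[0, 0, 0], [0, 0, 0]], [[0, 0, 0], [0, 0, 0]], [[0, 0, -0.3], [0, 0, 0]], [[0, 0, -0.3], [0, 0, 0]], [[0, 0, 0], [0, 0, 0]]])

```text
t: 13.15
tcp_pos: [0.5391, 0.2816, 0.1693]
orientation: [-3.141, 0.004, 0.596]
contact_force: [-0.6, 0.5, -2.7]
opening: 0.0611
finger_force: 44.6
```

```bash
python3 - <<'E'
from h import *
s=arm.read_state();print(s['t'],s['tcp_pos'],s['orientation'],s['contact_force'],torack(s['tcp_pos']),s['opening'])
E
```

```text
13.15 [0.53906878 0.28162781 0.16930181] [-3.14115969  0.00406228  0.59615663] [-0.58998855  0.54669518 -2.68831023] [73.27487764 59.18500238] 0.061123818708184105
```

Emit:
play_rows(targets=[[[0, 0, -0.2], [0, 0, 0]], [[0, 0, -0.2], [0, 0, 0]], [[0, 0, -0.1], [0, 0, 0]], [[0, 0, -0.06], [0, 0, 0]], [[0, 0, 0], [0, 0, 0]]])

```text
t: 13.78
tcp_pos: [0.5401, 0.2826, 0.1437]
orientation: [-3.141, 0.0, 0.596]
contact_force: [-0.3, -0.5, -2.2]
opening: 0.061
finger_force: 44.6
```

Emit:
play_rows(targets=[[[0, 0, 0], [0, 0, 0]], [[0, 0, 0], [0, 0, 0]], [[0, 0, 0], [0, 0, 0]], [[0, 0, 0], [0, 0, 0]], [[0, 0, 0.2], [0, 0, 0]]], jaw=0)

```text
t: 14.4
tcp_pos: [0.5397, 0.2822, 0.1534]
orientation: [-3.141, 0.002, 0.596]
contact_force: [0.1, -0.4, -0.1]
opening: 0.0853
finger_force: 0.0
```

Emit:
play_rows(targets=[[[0, 0, 0.8], [0, 0, 0]], [[0, 0, 0.8], [0, 0, 0]], [[-0.4, -0.27, 0], [0, 0, 0]], [[-0.4, -0.27, 0], [0, 0, 0]], [[0, 0, 0], [0, 0, 0]]])

```text
t: 15.02
tcp_pos: [0.4996, 0.255, 0.2351]
orientation: [3.141, -0.001, 0.596]
contact_force: [-0.5, -0.5, -0.1]
opening: 0.0855
finger_force: 0.0
```

Emit:
play_rows(targets=[[[0, 0, -0.3], [0, 0, 0]], [[0, 0, -0.5], [0, 0, 0]], [[0, 0, -0.5], [0, 0, 0]], [[0, 0, -0.4], [0, 0, 0]], [[0, 0, 0], [0, 0, 0]]], jaw=255)

```text
t: 15.65
tcp_pos: [0.4992, 0.2552, 0.1461]
orientation: [-3.14, 0.004, 0.597]
contact_force: [-0.2, 0.3, 0.8]
opening: -0.0
finger_force: 0.0
```

```bash
python3 - <<'E'
from h import *
s=arm.read_state();print(s['t'],s['tcp_pos'],s['orientation'],s['contact_force'],torack(s['tcp_pos']),s['opening'])
im=snap('wrist','w4.png')
print(wpix([*rack(75,60),.186]))
s=snap('side','s4.png')
cv2.imwrite('pics/ws4.png',np.hstack([im[:,80:480,::-1],s[:,0:400,::-1]]))
E
```

```text
15.65 [0.49915531 0.25516631 0.14611186] [-3.14041693  0.00438692  0.59657674] [-0.1690123   0.29617618  0.77757861] [25.38946309 59.71719972] -3.469511488102168e-05
(np.float64(273.24017611324916), np.float64(191.67267307086675))
```

View pics/ws4.png

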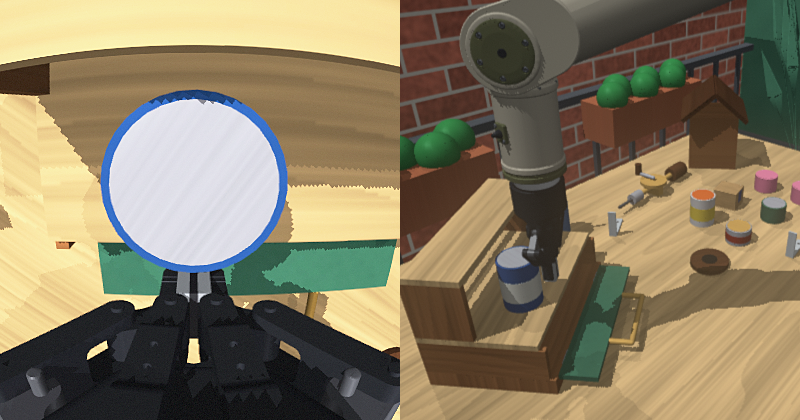

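Stain tin stands on the step, centred in front of the shut fingers at (195,180) in the left half. Pushing it back now.

Emit:
play_rows(targets=[[[0.15, 0.102, 0.03], [0, 0, 0]], [[0.15, 0.102, 0], [0, 0, 0]], [[0.15, 0.102, 0], [0, 0, 0]], [[0.15, 0.102, 0], [0, 0, 0]], [[0.15, 0.102, 0], [0, 0, 0]]])

```text
t: 16.38
tcp_pos: [0.5382, 0.2814, 0.1503]
orientation: [-3.142, 0.0, 0.596]
contact_force: [-2.6, -1.0, 1.3]
opening: 0.0
finger_force: 1.0
```

Emit:
play_rows(targets=[[[0.15, 0.102, 0], [0, 0, 0]], [[0.15, 0.102, 0], [0, 0, 0]], [[0.14, 0.095, 0], [0, 0, 0]], [[0, 0, 0], [0, 0, 0]], [[0, 0, 0], [0, 0, 0]]])

```text
t: 17.0
tcp_pos: [0.5597, 0.2961, 0.1502]
orientation: [-3.141, -0.0, 0.596]
contact_force: [-0.3, -0.3, 0.4]
opening: -0.0003
finger_force: 0.0
```

Emit:
play_rows(targets=[[[-0.3, -0.2, 0], [0, 0, 0]], [[-0.3, -0.2, 0.4], [0, 0, 0]], [[0, 0, 0.9], [0, 0, 0]], [[0, -0.5, 0.9], [0, 0, 0]], [[0, -0.7, 0.6], [0, 0, 0]]])

```text
t: 17.62
tcp_pos: [0.5295, 0.2166, 0.2928]
orientation: [3.141, -0.003, 0.599]
contact_force: [0.9, -1.3, 0.3]
opening: -0.0003
finger_force: 0.0
```

```bash
python3 - <<'E'
from h import *
s=arm.read_state();print(s['t'],s['tcp_pos'],s['orientation'],s['contact_force'],torack(s['tcp_pos']),s['opening'])
im=snap('wrist','w5.png')
s=snap('side','s5.png')
cv2.imwrite('pics/ws5.png',np.hstack([im[:,80:480,::-1],s[:,0:400,::-1]]))
E
```

```text
17.625 [0.52947021 0.2166111  0.29279572] [ 3.14144333e+00 -2.99196581e-03  5.98611317e-01] [ 0.89894249 -1.28220923  0.3332778 ] [28.80816629 10.79061986] -0.00025909947968735125
```

Emit:
play_rows(targets=[[[0.07, -0.6, 0], [0, 0, 0]], [[0.07, -0.9, 0], [0, 0, 0]], [[0.07, -0.95, 0], [0, 0, 0]], [[0.07, -0.95, 0], [0, 0, 0]], [[0.07, -0.95, 0], [0, 0, 0]]], jaw=0)

```text
t: 18.35
tcp_pos: [0.5469, -0.0025, 0.2898]
orientation: [-3.141, 0.0, 0.597]
contact_force: [-0.0, 0.6, 0.4]
opening: 0.0853
finger_force: 0.0
```

Emit:
play_rows(targets=[[[0.07, -0.95, 0], [0, 0, 0]], [[0.07, -0.95, 0], [0, 0, 0]], [[0.07, -0.95, 0], [0, 0, 0]], [[0.07, -0.95, 0], [0, 0, 0]], [[0.07, -0.9, 0], [0, 0, 0]]])

```text
t: 18.98
tcp_pos: [0.5646, -0.2377, 0.2897]
orientation: [-3.141, 0.0, 0.596]
contact_force: [0.4, -0.8, 0.4]
opening: 0.0853
finger_force: 0.0
```

Emit:
play_rows(targets=[[[0, -0.07, 0], [0, 0, 0]], [[0, 0, 0], [0, 0, 0]], [[0, 0, 0], [0, 0, 0]], [[0, 0, 0], [0, 0, 0]], [[0, 0, 0], [0, 0, 0]]])

```text
t: 19.6
tcp_pos: [0.5648, -0.2392, 0.2905]
orientation: [3.141, -0.0, 0.597]
contact_force: [-0.1, -0.1, -0.3]
opening: 0.0852
finger_force: 0.0
```

```bash
python3 - <<'E'
from h import *
s=arm.read_state();print(s['t'],s['tcp_pos'],s['orientation'],s['contact_force'],s['opening'])
print([np.round(wpix(p),1) for p in([.5649,-.2394,.074],[.4523,-.2267,.038],[.4386,-.3649,.044],[.5701,-.3523,.048])])
im=arm.snapshot('wrist');hs=cv2.cvtColor(im,cv2.COLOR_RGB2HSV);m=cv2.inRange(hs,(4,200,120),(14,255,255))
c=max(cv2.findContours(m,0,2)[0],key=cv2.contourArea);(u,v),r=cv2.minEnclosingCircle(c);print(u,v,r,wz(u,v,.074))
cv2.imwrite('pics/ws5.png',np.hstack([im[:,80:480,::-1],cv2.imread('pics/s5.png')[:,0:400]]))
E
```

```text
19.6 [ 0.56484536 -0.23921266  0.29049637] [ 3.14147388e+00 -3.51051372e-04  5.97358559e-01] [-0.1160584  -0.07140128 -0.31443648] 0.08520865695413055
[array([273.5, 182.4]), array([217.6, 241.2]), array([296.7, 301.3]), array([348.7, 224.3])]
272.72222900390625 181.38888549804688 23.285890579223633 [ 0.56528302 -0.23832156  0.074     ]
```

View pics/ws5.png

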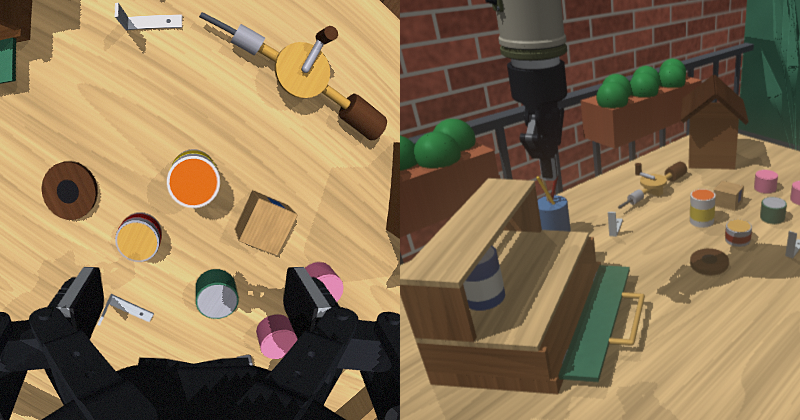

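Emit:
play_rows(targets=[[[0, 0, -0.8], [0, 0, 0]], [[0, 0, -1.0], [0, 0, 0]], [[0, 0, -1.0], [0, 0, 0]], [[0, 0, -1.0], [0, 0, 0]], [[0, 0, -0.8], [0, 0, 0]]])

```text
t: 20.27
tcp_pos: [0.564, -0.2396, 0.0583]
orientation: [-3.141, 0.001, 0.596]
contact_force: [1.1, -0.4, -0.1]
opening: 0.0856
finger_force: 0.0
```

Emit:
play_rows(targets=[[[0, 0, -0.35], [0, 0, 0]], [[0, 0, -0.18], [0, 0, 0]], [[0, 0, 0], [0, 0, 0]], [[0, 0, 0], [0, 0, 0]], [[0, 0, 0], [0, 0, 0]]])

```text
t: 20.9
tcp_pos: [0.5654, -0.2403, 0.0351]
orientation: [3.14, -0.001, 0.596]
contact_force: [0.5, 1.1, 1.1]
opening: 0.0856
finger_force: 0.0
```

Emit:
play_rows(targets=[[[0, 0, 0], [0, 0, 0]], [[0, 0, 0], [0, 0, 0]], [[0, 0, 0], [0, 0, 0]], [[0, 0, 0], [0, 0, 0]], [[0, 0, 0], [0, 0, 0]]], jaw=255)

```text
t: 21.52
tcp_pos: [0.565, -0.2401, 0.0344]
orientation: [3.141, -0.001, 0.596]
contact_force: [-0.3, 0.2, 5.4]
opening: 0.0592
finger_force: 43.8
```

Emit:
play_rows(targets=[[[0, 0, 0.6], [0, 0, 0]], [[0, 0, 0.9], [0, 0, 0]], [[0, 0, 0.9], [0, 0, 0]], [[0.06, 0.5, 0.8], [0, 0, 0]], [[0.06, 0.8, 0], [0, 0, 0]]])

```text
t: 22.15
tcp_pos: [0.572, -0.1766, 0.1972]
orientation: [3.136, -0.003, 0.593]
contact_force: [-0.1, 0.6, -2.6]
opening: 0.0591
finger_force: 44.2
```

Emit:
play_rows(targets=[[[0.06, 0.9, 0], [0, 0, 0]], [[0.06, 0.9, 0], [0, 0, 0]], [[0.06, 0.9, 0], [0, 0, 0]], [[0.06, 0.9, 0], [0, 0, 0]], [[0.06, 0.9, 0], [0, 0, 0]]])

```text
t: 22.78
tcp_pos: [0.5851, 0.0513, 0.1929]
orientation: [-3.141, 0.001, 0.596]
contact_force: [0.6, -0.4, -2.8]
opening: 0.0592
finger_force: 44.2
```

Emit:
play_rows(targets=[[[0.08, 0.9, 0], [0, 0, 0]], [[0.08, 0.8, 0], [0, 0, 0]], [[0.06, 0.56, 0], [0, 0, 0]], [[0.05, 0.3, 0], [0, 0, 0]], [[0, 0, 0], [0, 0, 0]]])

```text
t: 23.4
tcp_pos: [0.5988, 0.1786, 0.1931]
orientation: [-3.141, 0.001, 0.598]
contact_force: [1.0, -0.3, -1.9]
opening: 0.0589
finger_force: 44.2
```

Emit:
play_rows(targets=[[[0, 0, 0], [0, 0, 0]], [[0, 0, -0.3], [0, 0, 0]], [[0, 0, -0.3], [0, 0, 0]], [[0, 0, -0.3], [0, 0, 0]], [[0, 0, 0], [0, 0, 0]]])

```text
t: 24.02
tcp_pos: [0.598, 0.1774, 0.1465]
orientation: [-3.14, 0.004, 0.596]
contact_force: [0.3, -0.4, -2.1]
opening: 0.0589
finger_force: 44.2
```

Emit:
play_rows(targets=[[[0, 0, -0.1], [0, 0, 0]], [[0, 0, -0.1], [0, 0, 0]], [[0, 0, -0.08], [0, 0, 0]], [[0, 0, 0], [0, 0, 0]], [[0, 0, 0], [0, 0, 0]]])

```text
t: 24.65
tcp_pos: [0.5992, 0.178, 0.1349]
orientation: [-3.142, -0.0, 0.596]
contact_force: [0.4, 0.2, -2.6]
opening: 0.0591
finger_force: 44.4
```

```bash
python3 - <<'E'
from h import *
s=arm.read_state();print(s['t'],s['tcp_pos'],s['orientation'],s['contact_force'],torack(s['tcp_pos']),s['opening'])
E
```

```text
24.65 [0.59915614 0.17799785 0.13485561] [-3.14152934e+00 -7.09501504e-05  5.96240900e-01] [ 0.43207171  0.23800115 -2.59403596] [ 64.76499314 -60.30240711] 0.05912666167962963
```

Emit:
play_rows(targets=[[[0, 0, 0], [0, 0, 0]], [[0, 0, 0], [0, 0, 0]], [[0, 0, 0], [0, 0, 0]], [[0, 0, 0], [0, 0, 0]], [[0, 0, 0.2], [0, 0, 0]]], jaw=0)

```text
t: 25.28
tcp_pos: [0.5986, 0.1778, 0.1444]
orientation: [-3.141, 0.002, 0.596]
contact_force: [0.0, 0.7, 0.1]
opening: 0.0846
finger_force: 0.0
```

Emit:
play_rows(targets=[[[0, 0, 0.8], [0, 0, 0]], [[0, 0, 0.8], [0, 0, 0]], [[-0.4, -0.27, 0], [0, 0, 0]], [[-0.4, -0.27, 0], [0, 0, 0]], [[0, 0, 0], [0, 0, 0]]])

```text
t: 25.9
tcp_pos: [0.5588, 0.1501, 0.2261]
orientation: [3.14, -0.001, 0.595]
contact_force: [0.0, -0.4, -0.2]
opening: 0.0853
finger_force: 0.0
```

Emit:
play_rows(targets=[[[0, 0, -0.3], [0, 0, 0]], [[0, 0, -0.5], [0, 0, 0]], [[0, 0, -0.5], [0, 0, 0]], [[0, 0, -0.26], [0, 0, 0]], [[0, 0, 0], [0, 0, 0]]], jaw=255)

```text
t: 26.52
tcp_pos: [0.5586, 0.1511, 0.1454]
orientation: [-3.14, 0.002, 0.597]
contact_force: [-0.7, -0.5, 0.2]
opening: -0.0002
finger_force: 0.0
```

Emit:
play_rows(targets=[[[0.148, 0.1, 0], [0, 0, 0]], [[0.148, 0.1, 0], [0, 0, 0]], [[0.148, 0.1, 0], [0, 0, 0]], [[0.148, 0.1, 0], [0, 0, 0]], [[0.148, 0.1, 0], [0, 0, 0]]])

```text
t: 27.15
tcp_pos: [0.5967, 0.1764, 0.1469]
orientation: [3.142, -0.0, 0.596]
contact_force: [-2.0, -0.6, 1.3]
opening: -0.0004
finger_force: 1.0
```

Emit:
play_rows(targets=[[[0.148, 0.1, 0], [0, 0, 0]], [[0.148, 0.1, 0], [0, 0, 0]], [[0.148, 0.1, 0], [0, 0, 0]], [[0.148, 0.1, 0], [0, 0, 0]], [[0, 0, 0], [0, 0, 0]]])

```text
t: 27.78
tcp_pos: [0.6262, 0.1968, 0.1465]
orientation: [-3.141, -0.001, 0.597]
contact_force: [0.4, 0.7, -0.2]
opening: -0.0003
finger_force: 0.0
```

Emit:
play_rows(targets=[[[0, 0, 0], [0, 0, 0]], [[-0.3, -0.2, 0], [0, 0, 0]], [[-0.3, -0.2, 0.4], [0, 0, 0]], [[0, 0, 0.9], [0, 0, 0]], [[0, 0, 0.9], [0, 0, 0]]])

```text
t: 28.4
tcp_pos: [0.5953, 0.1755, 0.2581]
orientation: [-3.142, 0.0, 0.596]
contact_force: [0.2, 1.2, 0.2]
opening: -0.0001
finger_force: 0.0
```

```bash
python3 - <<'E'
from h import *
s=arm.read_state();print(s['t'],s['tcp_pos'],s['orientation'],s['contact_force'],torack(s['tcp_pos']),s['opening'])
snap('side','s6.png')
E
```

```text
28.4 [0.59527768 0.17554117 0.25805976] [-3.14158204e+00  2.09509723e-04  5.95883784e-01] [0.21965024 1.20728269 0.15100666] [ 60.17627903 -60.15586094] -0.00011204363263551324
```

Emit:
play_rows(targets=[[[-0.2, -0.55, 0], [0, 0, 0]], [[-0.3, -0.83, 0], [0, 0, 0]], [[-0.3, -0.83, 0], [0, 0, 0]], [[-0.3, -0.83, 0], [0, 0, 0]], [[-0.3, -0.83, 0], [0, 0, 0]]], jaw=0)

```text
t: 29.08
tcp_pos: [0.525, -0.0189, 0.2568]
orientation: [3.141, -0.001, 0.596]
contact_force: [0.3, -0.6, 0.2]
opening: 0.0854
finger_force: 0.0
```

Emit:
play_rows(targets=[[[-0.3, -0.83, 0], [0, 0, 0]], [[-0.3, -0.83, 0], [0, 0, 0]], [[-0.3, -0.83, 0], [0, 0, 0]], [[-0.3, -0.83, 0], [0, 0, 0]], [[-0.26, -0.85, 0], [0, 0, 0]]])

```text
t: 29.7
tcp_pos: [0.452, -0.2272, 0.257]
orientation: [3.141, -0.001, 0.596]
contact_force: [-0.1, -0.3, -0.2]
opening: 0.0853
finger_force: 0.0
```

Emit:
play_rows(targets=[[[0, 0, 0], [0, 0, 0]], [[0, 0, 0], [0, 0, 0]], [[0, 0, 0], [0, 0, 0]], [[0, 0, 0], [0, 0, 0]], [[0, 0, 0], [0, 0, 0]]])

```text
t: 30.32
tcp_pos: [0.453, -0.2254, 0.2568]
orientation: [-3.141, -0.0, 0.597]
contact_force: [-0.3, 0.6, -0.0]
opening: 0.0856
finger_force: 0.0
```

```bash
cat > look.py <<'E'
from h import *
import sys
s=arm.read_state();print(s['t'],s['tcp_pos'],s['orientation'],s['contact_force'],s['opening'])
for n,p in dict(glue=[.5649,-.2394,.074],washer=[.4523,-.2267,.038],brad=[.4386,-.3649,.044],hinge=[.5701,-.3523,.048]).items(): print(n,np.round(wpix(p),1))
im=arm.snapshot('wrist')
t=arm.snapshot('side')
cv2.imwrite('pics/'+sys.argv[1],np.hstack([im[:,80:480,::-1],t[:,:400,::-1]]))
E
python3 look.py l1.png
```

```text
30.325 [ 0.4529844  -0.22543506  0.25675643] [-3.14146546e+00 -8.82811599e-05  5.97321704e-01] [-0.29477354  0.62036796 -0.030828  ] 0.08557883559272474
glue [347.6 107.4]
washer [273.9 183. ]
brad [360.4 255.9]
hinge [419.5 164.3]
```

View pics/l1.png

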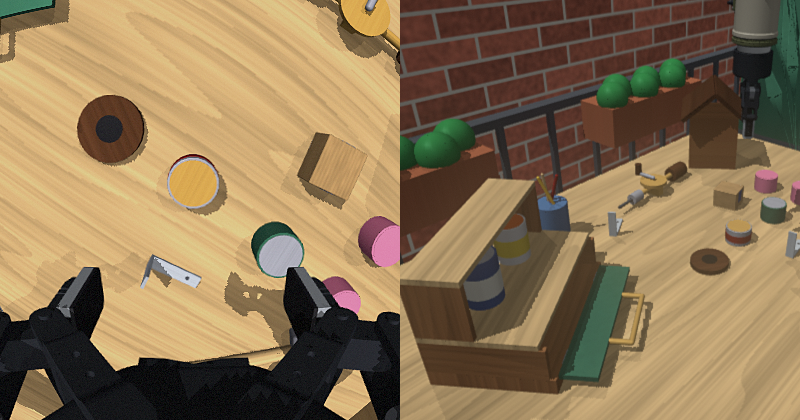

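Emit:
play_rows(targets=[[[0, 0, -0.8], [0, 0, 0]], [[0, 0, -1.0], [0, 0, 0]], [[0, 0, -1.0], [0, 0, 0]], [[0, 0, -1.0], [0, 0, 0]], [[0, 0, -0.7], [0, 0, 0]]])

```text
t: 31.05
tcp_pos: [0.4519, -0.2255, 0.0296]
orientation: [-3.14, 0.001, 0.596]
contact_force: [0.7, -0.4, -0.1]
opening: 0.0855
finger_force: 0.0
```

Emit:
play_rows(targets=[[[0, 0, -0.25], [0, 0, 0]], [[0, 0, -0.15], [0, 0, 0]], [[0, 0, -0.1], [0, 0, 0]], [[0, 0, 0], [0, 0, 0]], [[0, 0, 0], [0, 0, 0]]])

```text
t: 31.68
tcp_pos: [0.4533, -0.2263, 0.0076]
orientation: [3.14, -0.001, 0.596]
contact_force: [-0.5, -0.2, -0.9]
opening: 0.0853
finger_force: 0.0
```

Emit:
play_rows(targets=[[[0, 0, 0], [0, 0, 0]], [[0, 0, 0], [0, 0, 0]], [[0, 0, 0], [0, 0, 0]], [[0, 0, 0], [0, 0, 0]], [[0, 0, 0], [0, 0, 0]]], jaw=255)

```text
t: 32.3
tcp_pos: [0.4531, -0.2261, 0.0074]
orientation: [3.141, -0.0, 0.596]
contact_force: [-1.6, 0.3, 5.6]
opening: 0.0591
finger_force: 42.4
```

Emit:
play_rows(targets=[[[0, 0, 0.6], [0, 0, 0]], [[0, 0, 0.9], [0, 0, 0]], [[0.2, 0.5, 0.9], [0, 0, 0]], [[0.2, 0.8, 0], [0, 0, 0]], [[0.2, 0.9, 0], [0, 0, 0]]])

```text
t: 32.92
tcp_pos: [0.483, -0.1154, 0.1273]
orientation: [3.141, -0.001, 0.595]
contact_force: [0.9, 0.3, -2.5]
opening: 0.0594
finger_force: 44.5
```

Emit:
play_rows(targets=[[[0.1, 0.9, 0], [0, 0, 0]], [[0.1, 0.9, 0], [0, 0, 0]], [[0, 0.9, 0], [0, 0, 0]], [[0, 0.9, 0], [0, 0, 0]], [[0, 0.9, 0], [0, 0, 0]]])

```text
t: 33.55
tcp_pos: [0.4923, 0.1103, 0.1265]
orientation: [-3.141, 0.001, 0.596]
contact_force: [1.5, 0.2, -2.3]
opening: 0.0588
finger_force: 44.5
```

Emit:
play_rows(targets=[[[-0.2, 0.9, 0], [0, 0, 0]], [[-0.2, 0.9, 0], [0, 0, 0]], [[-0.2, 0.7, 0], [0, 0, 0]], [[-0.12, 0.47, 0], [0, 0, 0]], [[0, 0, 0], [0, 0, 0]]])

```text
t: 34.17
tcp_pos: [0.4553, 0.2597, 0.1264]
orientation: [-3.14, 0.0, 0.6]
contact_force: [0.1, -0.5, -2.0]
opening: 0.0591
finger_force: 44.4
```

Emit:
play_rows(targets=[[[0, 0, -0.5], [0, 0, 0]], [[0, 0, -0.6], [0, 0, 0]], [[0, 0, -0.3], [0, 0, 0]], [[0, 0, -0.1], [0, 0, 0]], [[0, 0, 0], [0, 0, 0]]])

```text
t: 34.8
tcp_pos: [0.4569, 0.2572, 0.0518]
orientation: [-3.142, 0.0, 0.596]
contact_force: [-0.2, -0.2, -2.4]
opening: 0.0591
finger_force: 45.8
```

```bash
python3 - <<'E'
from h import *
s=arm.read_state();print(s['t'],s['tcp_pos'],s['orientation'],s['contact_force'],torack(s['tcp_pos']),s['opening'])
E
```

```text
34.8 [0.45692107 0.25717847 0.05175776] [-3.14152124e+00  3.03735098e-04  5.95745900e-01] [-0.24593219 -0.20230783 -2.4410535 ] [-8.41952122 85.10877281] 0.05910928998067532
```

Emit:
play_rows(targets=[[[0, 0, -0.15], [0, 0, 0]], [[0, 0, -0.08], [0, 0, 0]], [[0, 0, -0.04], [0, 0, 0]], [[0, 0, 0], [0, 0, 0]], [[0, 0, 0], [0, 0, 0]]])

```text
t: 35.42
tcp_pos: [0.4603, 0.2597, 0.043]
orientation: [3.14, -0.009, 0.596]
contact_force: [-3.9, -2.0, 28.8]
opening: 0.0588
finger_force: 50.6
```

Emit:
play_rows(targets=[[[0, 0, 0], [0, 0, 0]], [[0, 0, 0], [0, 0, 0]], [[0, 0, 0], [0, 0, 0]], [[0, 0, 0], [0, 0, 0]], [[0, 0, 0.3], [0, 0, 0]]], jaw=0)

```text
t: 36.05
tcp_pos: [0.4558, 0.257, 0.0526]
orientation: [-3.141, 0.003, 0.596]
contact_force: [-0.1, -0.1, -0.7]
opening: 0.0854
finger_force: 0.0
```

Emit:
play_rows(targets=[[[0, 0, 0.6], [0, 0, 0]], [[0, 0, 0.3], [0, 0, 0]], [[-0.4, -0.27, 0], [0, 0, 0]], [[-0.4, -0.27, 0], [0, 0, 0]], [[0, 0, 0], [0, 0, 0]]])

```text
t: 36.67
tcp_pos: [0.4159, 0.2296, 0.0986]
orientation: [3.141, 0.0, 0.596]
contact_force: [0.0, -0.5, 0.1]
opening: 0.0856
finger_force: 0.0
```

Emit:
play_rows(targets=[[[0, 0, 0], [0, 0, 0]], [[0, 0, -0.3], [0, 0, 0]], [[0, 0, -0.5], [0, 0, 0]], [[0, 0, -0.22], [0, 0, 0]], [[0, 0, 0], [0, 0, 0]]], jaw=255)

```text
t: 37.3
tcp_pos: [0.4161, 0.2303, 0.0461]
orientation: [-3.141, 0.002, 0.597]
contact_force: [1.1, -1.3, 0.3]
opening: 0.0001
finger_force: 0.0
```

```bash
sed -i "s/^im=arm/print(torack(s['tcp_pos']));im=arm/" look.py; python3 look.py l2.png
```

```text
37.3 [0.4160765  0.23034506 0.04612306] [-3.14082233e+00  2.34730532e-03  5.96520634e-01] [ 1.11911949 -1.34994275  0.26525472] 0.00013841898310071863
glue [652. 350.]
washer [581.  400.3]
brad [592.9 421.3]
hinge [646.7 357.3]
[-57.28414987  85.85638694]
```

View pics/l2.png

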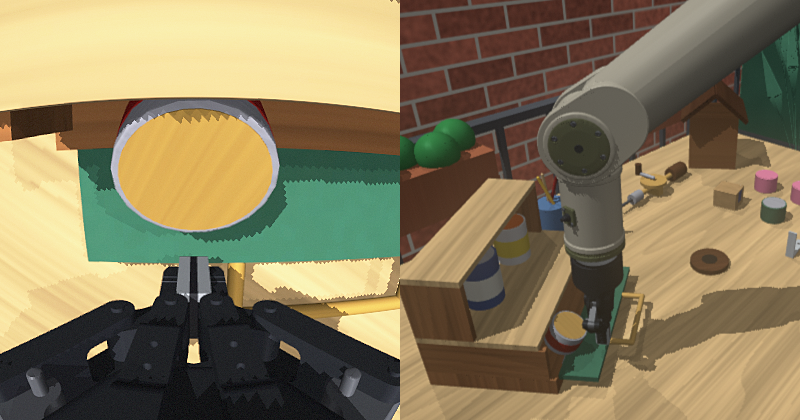

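The washer tin sits on the flap at (195,165) left half, but in the side half, near (168,325), it looks tilted. I'll check that numerically.

```bash
cat >> h.py <<'E'
def pr(n,P):
    c=arm.calibration(n);q=np.array(c['world_to_cam'])@np.r_[P,1];return np.array([c['cx']-c['fx']*q[0]/q[2],c['cy']+c['fy']*q[1]/q[2]])
E
cat > tilt.py <<'E'
from h import *
im=cv2.imread('pics/l2.png')
hs=cv2.cvtColor(im,cv2.COLOR_BGR2HSV)
print('hsv',hs[170,195],hs[325,568])
m=cv2.inRange(hs,(16,110,120),(24,220,255))
def comp(x,y):
    n,l,s,c=cv2.connectedComponentsWithStats(m);k=l[y,x];cc=cv2.findContours((l==k).astype(np.uint8),0,1)[0][0];return s[k],cv2.fitEllipse(cv2.convexHull(cc))
print('wrist',comp(195,170));print('side',comp(568,325))
def circ(x,y,z,r,f,tilt=0):
    P=[]
    for a in np.linspace(0,2*np.pi,40):
        dx=r*np.cos(a);w=rack(x+dx*np.cos(tilt),y+r*np.sin(a));P.append(f([*w,z+dx/1e3*np.sin(tilt)]))
    return cv2.fitEllipse(np.float32(P))
for t in(-.4,-.2,0,.2,.4):
    print(t,'w',circ(-8,85,.068,28,wpix,t),'s',circ(-8,85,.068,28,lambda p:pr('side',p),t))
E
python3 tilt.py
```

```text
hsv [ 19 156 223] [ 19 139 158]
wrist (array([  118,   109,   154,   121, 14647], dtype=int32), ((194.758544921875, 168.97837829589844), (120.9103775024414, 154.26934814453125), 89.51551055908203))
side (array([554, 312,  32,  27, 604], dtype=int32), ((569.5894775390625, 324.8824768066406), (24.084518432617188, 32.809146881103516), 117.46078491210938))
-0.4 w ((275.7848815917969, 185.29443359375), (140.19654846191406, 142.9879913330078), 92.67472839355469) s ((173.42947387695312, 330.2584533691406), (18.339107513427734, 36.544036865234375), 54.89248275756836)
-0.2 w ((275.7793884277344, 182.28005981445312), (142.6866912841797, 142.8943328857422), 94.8451919555664) s ((173.38845825195312, 330.2853698730469), (21.549678802490234, 36.32233428955078), 65.4511489868164)
0 w ((275.7843933105469, 179.275634765625), (140.167724609375, 143.0702667236328), 88.10484313964844) s ((173.3336181640625, 330.2958679199219), (24.030376434326172, 35.958255767822266), 77.75233459472656)
0.2 w ((275.79931640625, 176.6997833251953), (132.64190673828125, 143.4868927001953), 88.93675994873047) s ((173.2736053466797, 330.2882995605469), (25.672304153442383, 35.4866943359375), 92.54215240478516)
0.4 w ((275.8224182128906, 174.93408203125), (120.11907196044922, 144.0904541015625), 89.31102752685547) s ((173.2178955078125, 330.2638244628906), (26.29802131652832, 35.04724884033203), 110.22684478759766)
```

Emit:
play_rows(targets=[[[-0.15, -0.1, 0], [0, 0, 0]], [[-0.15, -0.1, 0.4], [0, 0, 0]], [[0, 0, 0.8], [0, 0, 0]], [[0, 0, 0.8], [0, 0, 0]], [[0, 0, 0], [0, 0, 0]]])

```text
t: 38.02
tcp_pos: [0.4034, 0.2214, 0.151]
orientation: [3.14, -0.007, 0.596]
contact_force: [0.3, 0.1, -0.5]
opening: -0.0001
finger_force: 0.0
```

```bash
cat look.py >/dev/null; python3 look.py l3.png; sed -i 's/l2.png/l3.png/;s/^print(.hsv.*//' tilt.py
python3 - <<'E'
import cv2,numpy as np
hs=cv2.cvtColor(cv2.imread('pics/l3.png'),cv2.COLOR_BGR2HSV)
m=cv2.inRange(hs,(16,110,120),(24,220,255))
n,l,s,c=cv2.connectedComponentsWithStats(m)
for k in range(1,n):
    if s[k][4]>300: print(s[k],c[k].round(1),cv2.fitEllipse(cv2.convexHull(cv2.findContours((l==k).astype(np.uint8),0,1)[0][0])))
E
sed -i '/^print/d' tilt.py; python3 tilt.py
```

```text
38.025 [0.4034048  0.22144823 0.15098282] [ 3.14004998 -0.00714456  0.59613921] [ 0.29179128  0.07086392 -0.52385446] -6.937063888240788e-05
glue [608.6 302.5]
washer [545.6 348.6]
brad [565.1 377.8]
hinge [611.7 317.3]
[-72.76534577  85.61514153]
[ 122    0  278   48 4312] [280.7  15.5] ((272.226806640625, 15.741634368896484), (75.81576538085938, 300.2518005371094), 95.0205307006836)
[  0  86  25  55 431] [  9.7 118.8] ((-3.620072364807129, 107.74909973144531), (34.213462829589844, 78.49893951416016), 143.9338836669922)
[ 153   89   82   71 4479] [193.5 123.8] ((193.517822265625, 123.82415771484375), (70.17298889160156, 81.08079528808594), 89.25247192382812)
[ 212  192  143   51 2992] [279.4 218.8] ((277.0389404296875, 215.83642578125), (60.070091247558594, 178.8477325439453), 90.47269439697266)
[ 228  265  100   59 1366] [273.8 293.2] ((277.22271728515625, 296.31524658203125), (52.109375, 111.68455505371094), 109.16329956054688)
[609 292  36  53 477] [630.9 319.6] ((626.0755615234375, 317.68994140625), (36.098045349121094, 60.27177810668945), 18.18764877319336)
[554 312  32  27 626
[... 467 characters left out ...]
2853698730469), (21.549678802490234, 36.32233428955078), 65.4511489868164)
0 w ((274.3258972167969, 126.38147735595703), (81.0836181640625, 82.0789566040039), 90.40604400634766) s ((173.3336181640625, 330.2958679199219), (24.030376434326172, 35.958255767822266), 77.75233459472656)
0.2 w ((274.3269958496094, 125.41805267333984), (79.09601593017578, 82.13268280029297), 89.39491271972656) s ((173.2736053466797, 330.2882995605469), (25.672304153442383, 35.4866943359375), 92.54215240478516)
0.4 w ((274.3299865722656, 124.63075256347656), (74.05670928955078, 82.22796630859375), 89.52239990234375) s ((173.2178955078125, 330.2638244628906), (26.29802131652832, 35.04724884033203), 110.22684478759766)
```

Emit:
play_rows(targets=[[[0.4, 0.25, 0], [0, 0, 0]], [[0.4, 0.25, 0], [0, 0, 0]], [[0.38, 0.24, 0], [0, 0, 0]], [[0, 0, 0], [0, 0, 0]], [[0, 0, 0], [0, 0, 0]]], jaw=0)

```text
t: 38.75
tcp_pos: [0.4596, 0.2569, 0.1462]
orientation: [-3.141, 0.002, 0.597]
contact_force: [-1.0, -0.6, 0.8]
opening: 0.0855
finger_force: 0.0
```

Emit:
play_rows(targets=[[[0, 0, 0], [0, 0, 0]], [[0, 0, 0], [0, 0, 0]], [[0, 0, 0], [0, 0, 0]], [[0, 0, 0], [0, 0, 0]], [[0, 0, 0], [0, 0, 0]]])

```text
t: 39.38
tcp_pos: [0.4607, 0.2575, 0.1473]
orientation: [-3.142, -0.0, 0.596]
contact_force: [0.2, -0.0, -0.8]
opening: 0.0857
finger_force: 0.0
```

Emit:
play_rows(targets=[[[0, 0, -0.6], [0, 0, 0]], [[0, 0, -0.7], [0, 0, 0]], [[0, 0, -0.5], [0, 0, 0]], [[0, 0, -0.3], [0, 0, 0]], [[0, 0, 0], [0, 0, 0]]])

```text
t: 40.0
tcp_pos: [0.4602, 0.2572, 0.0416]
orientation: [-3.141, 0.002, 0.596]
contact_force: [0.6, 0.2, 0.4]
opening: 0.0857
finger_force: 0.0
```

Emit:
play_rows(targets=[[[0, 0, 0], [0, 0, 0]], [[0, 0, 0], [0, 0, 0]], [[0, 0, 0], [0, 0, 0]], [[0, 0, 0], [0, 0, 0]], [[0, 0, 0], [0, 0, 0]]], jaw=255)

```text
t: 40.62
tcp_pos: [0.4614, 0.2578, 0.0435]
orientation: [3.141, -0.002, 0.596]
contact_force: [-1.2, -1.2, 6.0]
opening: 0.0587
finger_force: 42.7
```

Emit:
play_rows(targets=[[[-0.15, -0.1, 0], [0, 0, 0]], [[-0.15, -0.1, 0], [0, 0, 0]], [[-0.15, -0.1, 0], [0, 0, 0]], [[-0.1, -0.07, 0], [0, 0, 0]], [[0, 0, 0], [0, 0, 0]]])

```text
t: 41.25
tcp_pos: [0.4334, 0.239, 0.0434]
orientation: [3.141, -0.002, 0.596]
contact_force: [-1.3, -0.8, 7.7]
opening: 0.0589
finger_force: 42.9
```

Emit:
play_rows(targets=[[[0, 0, 0], [0, 0, 0]], [[0, 0, 0], [0, 0, 0]], [[0, 0, 0], [0, 0, 0]], [[0, 0, 0], [0, 0, 0]], [[0, 0, 0.3], [0, 0, 0]]], jaw=0)

```text
t: 41.88
tcp_pos: [0.4323, 0.2385, 0.0568]
orientation: [-3.141, 0.003, 0.596]
contact_force: [0.2, 0.4, -0.1]
opening: 0.0855
finger_force: 0.0
```

Emit:
play_rows(targets=[[[0, 0, 0.6], [0, 0, 0]], [[0, 0, 0.9], [0, 0, 0]], [[-0.3, -0.2, 0.4], [0, 0, 0]], [[-0.3, -0.2, 0], [0, 0, 0]], [[0, 0, 0], [0, 0, 0]]])

```text
t: 42.5
tcp_pos: [0.403, 0.2187, 0.1535]
orientation: [3.141, -0.001, 0.596]
contact_force: [-0.3, 0.4, -0.2]
opening: 0.0855
finger_force: 0.0
```

Emit:
play_rows(targets=[[[0, 0, 0], [0, 0, 0]], [[0, 0, 0], [0, 0, 0]], [[0, 0, 0], [0, 0, 0]], [[0, 0, 0], [0, 0, 0]], [[0, 0, 0], [0, 0, 0]]], jaw=255)

```text
t: 43.12
tcp_pos: [0.4033, 0.219, 0.1522]
orientation: [-3.141, 0.0, 0.596]
contact_force: [-0.2, 1.2, 0.1]
opening: 0.0003
finger_force: 0.0
```

```bash
cat > tl.py <<'E'
import sys; from h import *
s=arm.read_state();print(s['t'],s['tcp_pos'],torack(s['tcp_pos']),s['contact_force'])
f=lambda p:wpix(p)
def circ(x,y,z,r,f,tilt=0):
    P=[]
    for a in np.linspace(0,2*np.pi,24,endpoint=False):
        dx=r*np.cos(a);w=rack(x+dx*np.cos(tilt),y+r*np.sin(a));P.append(f([*w,z+dx/1e3*np.sin(tilt)]))
    return cv2.fitEllipse(np.float32(P))
X,Y=float(sys.argv[1]),float(sys.argv[2])
for t in(0,.3):print(t,'w',circ(X,Y,.068,28,f,t),'s',circ(X,Y,.068,28,lambda p:pr('side',p),t))
for cam in('wrist','side'):
    if cam=='wrist': wz0=[(u,v) for u in() for v in()]
    st=arm.read_state(); im=arm.snapshot(cam); cv2.imwrite(f'pics/tl_{cam}.png',im[:,:,::-1])
    hs=cv2.cvtColor(im,cv2.COLOR_RGB2HSV);m=cv2.inRange(hs,(16,110,120),(24,220,255))
    if cam=='wrist':m[260:]=0
    else: m[:,300:]=0
    n,l,s,c=cv2.connectedComponentsWithStats(m)
    for k in range(1,n):
        if s[k][4]>300: print(cam,s[k],cv2.fitEllipse(cv2.convexHull(cv2.findContours((l==k).astype(np.uint8),0,1)[0][0])), torack(wz(*c[k],.068)).round(1) if cam=='wrist' else '')
E
python3 tl.py -38 83
```

```text
43.125 [0.40325553 0.21903586 0.15217244] [-74.24409047  83.70330182] [-0.24760352  1.16456316  0.08077992]
0 w ((274.5196838378906, 168.64576721191406), (77.58425903320312, 78.82524108886719), 88.98045349121094) s ((192.02874755859375, 330.6965026855469), (24.269189834594727, 35.62248229980469), 79.6199951171875)
0.3 w ((274.5234680175781, 167.51150512695312), (70.61830139160156, 78.93714141845703), 89.50503540039062) s ((191.93980407714844, 330.6786193847656), (25.91059684753418, 35.041709899902344), 104.13749694824219)
wrist [   0    0  104  198 4947] ((36.61728286743164, 114.18438720703125), (121.67363739013672, 219.9336395263672), 164.27163696289062) [ 18.  277.2]
wrist [ 200    0  360   65 6442] ((383.5405578613281, 9.222257614135742), (138.81202697753906, 380.7919921875), 98.84822082519531) [ 79.8 -27.4]
wrist [ 236  101   77   76 4595] ((273.5495300292969, 138.4246368408203), (76.00818634033203, 76.85559844970703), 89.45740509033203) [-16.1  83.6]
wrist [504 123  41  44 405] ((523.3486328125, 143.46087646484375), (38.467681884765625, 50.47989273071289), 42.72001266479492) [  -6.7 -125.3]
wrist [ 216  189  274   51 3447] ((343.9623107910156, 212.50338745117188), (51.65983200073242, 375.287841796875), 90.10936737060547) [-71.  26.]
side [211 292  34  53 459] ((226.9312286376953, 317.4405822753906), (34.04154586791992, 60.105567932128906), 15.378726959228516) 
side [162 318  32  23 571] ((177.69711303710938, 328.8346252441406), (22.241987228393555, 32.622642517089844), 77.089111328125)
```

Emit:
play_rows(targets=[[[0, 0, -0.6], [0, 0, 0]], [[0, 0, -0.7], [0, 0, 0]], [[0, 0, -0.5], [0, 0, 0]], [[0, 0, -0.3], [0, 0, 0]], [[0, 0, 0], [0, 0, 0]]])

```text
t: 43.85
tcp_pos: [0.4028, 0.2188, 0.0467]
orientation: [-3.141, 0.002, 0.596]
contact_force: [-0.4, -0.6, -0.5]
opening: 0.0
finger_force: 0.0
```

Emit:
play_rows(targets=[[[0.144, 0.098, 0], [0, 0, 0]], [[0.144, 0.098, 0], [0, 0, 0]], [[0.144, 0.098, 0], [0, 0, 0]], [[0.144, 0.098, 0], [0, 0, 0]], [[0.144, 0.098, 0], [0, 0, 0]]])

```text
t: 44.48
tcp_pos: [0.4397, 0.2438, 0.0473]
orientation: [-3.142, 0.0, 0.596]
contact_force: [-1.4, -1.5, 0.7]
opening: 0.0
finger_force: 1.0
```

Emit:
play_rows(targets=[[[0.144, 0.098, 0], [0, 0, 0]], [[0.144, 0.098, 0], [0, 0, 0]], [[0.144, 0.098, 0], [0, 0, 0]], [[0.14, 0.095, 0], [0, 0, 0]], [[0, 0, 0], [0, 0, 0]]])

```text
t: 45.1
tcp_pos: [0.4685, 0.2636, 0.0473]
orientation: [-3.141, -0.001, 0.596]
contact_force: [0.2, -0.9, 0.2]
opening: -0.0002
finger_force: 0.0
```

```bash
python3 - <<'E'
from h import *
s=arm.read_state();print(s['t'],s['tcp_pos'],s['orientation'],s['contact_force'],torack(s['tcp_pos']))
E
```

```text
45.1 [0.46853212 0.26358969 0.04733849] [-3.14125131e+00 -9.40299528e-04  5.96381549e-01] [ 0.15632954 -0.93643458  0.17485989] [ 4.78781552 83.88960942]
```

Emit:
play_rows(targets=[[[-0.25, -0.17, 0], [0, 0, 0]], [[-0.25, -0.17, 0.6], [0, 0, 0]], [[0, 0, 1.0], [0, 0, 0]], [[0.2, -0.4, 1.0], [0, 0, 0]], [[0.2, -0.8, 1.0], [0, 0, 0]]])

```text
t: 45.72
tcp_pos: [0.4622, 0.1882, 0.2275]
orientation: [-3.141, -0.002, 0.6]
contact_force: [1.4, 0.2, 0.3]
opening: -0.0001
finger_force: 0.0
```

Emit:
play_rows(targets=[[[0.1, -0.95, 0], [0, 0, 0]], [[0.1, -0.95, 0], [0, 0, 0]], [[0.1, -0.95, 0], [0, 0, 0]], [[0.1, -0.95, 0], [0, 0, 0]], [[0.1, -0.95, 0], [0, 0, 0]]], jaw=0)

```text
t: 46.35
tcp_pos: [0.4875, -0.0516, 0.2258]
orientation: [3.141, -0.001, 0.596]
contact_force: [0.5, -0.2, -0.5]
opening: 0.0854
finger_force: 0.0
```

Emit:
play_rows(targets=[[[-0.1, -0.95, 0], [0, 0, 0]], [[-0.1, -0.95, 0], [0, 0, 0]], [[-0.1, -0.95, 0], [0, 0, 0]], [[-0.1, -0.95, 0], [0, 0, 0]], [[-0.1, -0.95, 0], [0, 0, 0]]])

```text
t: 46.98
tcp_pos: [0.4622, -0.289, 0.2258]
orientation: [3.141, -0.001, 0.597]
contact_force: [1.2, -0.8, -0.0]
opening: 0.0854
finger_force: 0.0
```

Emit:
play_rows(targets=[[[-0.3, -0.9, 0], [0, 0, 0]], [[-0.2, -0.63, 0], [0, 0, 0]], [[0, 0, 0], [0, 0, 0]], [[0, 0, 0], [0, 0, 0]], [[0, 0, 0], [0, 0, 0]]])

```text
t: 47.6
tcp_pos: [0.4383, -0.3628, 0.2256]
orientation: [-3.141, -0.001, 0.598]
contact_force: [0.6, 0.0, -0.2]
opening: 0.0854
finger_force: 0.0
```

```bash
cat > brad.py <<'E'
from h import *
np.set_printoptions(suppress=True,precision=4)
s=arm.read_state();print(s['t'],s['tcp_pos'],s['orientation'],s['contact_force'])
print('pred brad',wpix([.4386,-.3649,.044]),'hinge',wpix([.5701,-.3523,.048]))
im=arm.snapshot('wrist');cv2.imwrite('pics/b.png',im[:,:,::-1]);hs=cv2.cvtColor(im,cv2.COLOR_RGB2HSV)
for nm,lo,hi in(('green',(60,60,20),(95,255,160)),('grey',(100,3,120),(140,50,255)),('pink',(150,90,60),(176,255,255)),('blue',(105,120,40),(125,255,255))):
    m=cv2.inRange(hs,lo,hi);n,l,s,c=cv2.connectedComponentsWithStats(m)
    for k in range(1,n):
        if s[k][4]>60: print(nm,s[k],c[k].round(1),wz(*c[k],.044).round(4))
E
python3 brad.py
```

```text
47.6 [ 0.4383 -0.3628  0.2256] [-3.1415 -0.0007  0.5985] [ 0.6324  0.007  -0.238 ]
pred brad (np.float64(275.2708792513382), np.float64(190.09777866470318)) hinge (np.float64(340.3270107387563), np.float64(77.18830302070424))
green [246 156  59  62 552] [274.4 176.5] [ 0.4498 -0.3563  0.044 ]
grey [ 249  164   54   52 2217] [275.4 189.4] [ 0.4392 -0.3647  0.044 ]
grey [141 198  54  38 721] [167.5 216.7] [ 0.3489 -0.2845  0.044 ]
grey [312 316  21  35 533] [323.2 333. ] [ 0.3225 -0.5175  0.044 ]
pink [ 385  153   60   59 2702] [414.8 181.5] [ 0.5332 -0.4842  0.044 ]
pink [ 333  228   57   60 2277] [358.5 255.3] [ 0.43   -0.4842  0.044 ]
```

Emit:
play_rows(targets=[[[0.01, -0.04, -0.8], [0, 0, 0]], [[0, 0, -1.0], [0, 0, 0]], [[0, 0, -1.0], [0, 0, 0]], [[0, 0, -0.9], [0, 0, 0]], [[0, 0, -0.4], [0, 0, 0]]])

```text
t: 48.28
tcp_pos: [0.4371, -0.3641, 0.0177]
orientation: [-3.138, 0.001, 0.598]
contact_force: [0.1, 0.2, 0.7]
opening: 0.0852
finger_force: 0.0
```

Emit:
play_rows(targets=[[[0, 0, -0.2], [0, 0, 0]], [[0, 0, -0.1], [0, 0, 0]], [[0, 0, -0.04], [0, 0, 0]], [[0, 0, 0], [0, 0, 0]], [[0, 0, 0], [0, 0, 0]]])

```text
t: 48.9
tcp_pos: [0.4384, -0.3664, 0.0042]
orientation: [3.141, -0.0, 0.596]
contact_force: [0.2, -0.2, -0.0]
opening: 0.0854
finger_force: 0.0
```

Emit:
play_rows(targets=[[[0, 0, 0], [0, 0, 0]], [[0, 0, 0], [0, 0, 0]], [[0, 0, 0], [0, 0, 0]], [[0, 0, 0], [0, 0, 0]], [[0, 0, 0], [0, 0, 0]]], jaw=255)

```text
t: 49.52
tcp_pos: [0.4382, -0.3663, 0.004]
orientation: [3.141, -0.0, 0.596]
contact_force: [-1.3, 1.2, 5.4]
opening: 0.061
finger_force: 43.9
```

Emit:
play_rows(targets=[[[0, 0, 0.3], [0, 0, 0]], [[0, 0, 0.5], [0, 0, 0]], [[0, 0, 0.6], [0, 0, 0]], [[0.05, 0.3, 0.4], [0, 0, 0]], [[0.06, 0.6, 0.2], [0, 0, 0]]], force=60)

```text
t: 50.15
tcp_pos: [0.4437, -0.321, 0.105]
orientation: [3.14, -0.0, 0.594]
contact_force: [0.8, 0.8, -2.2]
opening: 0.0611
finger_force: 65.6
```

Emit:
play_rows(targets=[[[0.07, 0.85, 0], [0, 0, 0]], [[0.07, 0.95, 0], [0, 0, 0]], [[0.07, 0.95, 0], [0, 0, 0]], [[0.07, 0.95, 0], [0, 0, 0]], [[0.07, 0.95, 0], [0, 0, 0]]])

```text
t: 50.78
tcp_pos: [0.4604, -0.0859, 0.1037]
orientation: [-3.141, 0.0, 0.597]
contact_force: [-0.7, 0.1, -2.6]
opening: 0.0608
finger_force: 65.6
```

Emit:
play_rows(targets=[[[0.07, 0.95, 0], [0, 0, 0]], [[0.07, 0.95, 0], [0, 0, 0]], [[0.07, 0.95, 0], [0, 0, 0]], [[0.07, 0.85, 0], [0, 0, 0]], [[0.07, 0.6, 0], [0, 0, 0]]])

```text
t: 51.4
tcp_pos: [0.4772, 0.1295, 0.1037]
orientation: [-3.141, 0.0, 0.599]
contact_force: [0.4, -0.6, -3.0]
opening: 0.0611
finger_force: 65.6
```

Emit:
play_rows(targets=[[[0.05, 0.45, 0], [0, 0, 0]], [[0.03, 0.3, 0], [0, 0, 0]], [[0, 0.16, 0], [0, 0, 0]], [[0, 0, -0.3], [0, 0, 0]], [[0, 0, -0.4], [0, 0, 0]]])

```text
t: 52.02
tcp_pos: [0.4826, 0.1707, 0.0676]
orientation: [3.141, -0.0, 0.595]
contact_force: [0.7, -0.3, -3.2]
opening: 0.061
finger_force: 65.6
```

Emit:
play_rows(targets=[[[0, 0, -0.3], [0, 0, 0]], [[0, 0, -0.1], [0, 0, 0]], [[0, 0, 0], [0, 0, 0]], [[0, 0, 0], [0, 0, 0]], [[0, 0, 0], [0, 0, 0]]])

```text
t: 52.65
tcp_pos: [0.4829, 0.172, 0.0491]
orientation: [3.141, -0.001, 0.596]
contact_force: [0.9, 0.1, -3.3]
opening: 0.0608
finger_force: 65.6
```

```bash
python3 - <<'E'
from h import *
s=arm.read_state();print(s['t'],s['tcp_pos'],s['orientation'],s['contact_force'],torack(s['tcp_pos']),s['opening'])
E
```

```text
52.65 [0.48293457 0.17201844 0.04911305] [ 3.14127958e+00 -1.15026421e-03  5.96185591e-01] [ 0.88204981  0.08115914 -3.3453464 ] [-34.7416033    0.04362585] 0.060762086574091115
```

Emit:
play_rows(targets=[[[0, 0, -0.13], [0, 0, 0]], [[0, 0, -0.08], [0, 0, 0]], [[0, 0, -0.05], [0, 0, 0]], [[0, 0, 0], [0, 0, 0]], [[0, 0, 0], [0, 0, 0]]])

```text
t: 53.28
tcp_pos: [0.4826, 0.1719, 0.0356]
orientation: [-3.142, -0.0, 0.596]
contact_force: [-0.5, -0.3, -2.1]
opening: 0.0609
finger_force: 65.6
```

Emit:
play_rows(targets=[[[0, 0, 0], [0, 0, 0]], [[0, 0, 0], [0, 0, 0]], [[0, 0, 0], [0, 0, 0]], [[0, 0, 0], [0, 0, 0]], [[0, 0, 0.3], [0, 0, 0]]], jaw=0)

```text
t: 53.9
tcp_pos: [0.4816, 0.1715, 0.0501]
orientation: [-3.141, 0.002, 0.596]
contact_force: [-0.5, -0.4, 0.1]
opening: 0.0854
finger_force: 0.0
```

Emit:
play_rows(targets=[[[0, 0, 0.8], [0, 0, 0]], [[0, 0, 1.0], [0, 0, 0]], [[-0.4, -0.27, 0.2], [0, 0, 0]], [[-0.4, -0.27, 0], [0, 0, 0]], [[0, 0, 0], [0, 0, 0]]])

```text
t: 54.52
tcp_pos: [0.4419, 0.1441, 0.1518]
orientation: [3.141, -0.001, 0.595]
contact_force: [0.1, -0.1, 0.1]
opening: 0.0854
finger_force: 0.0
```

Emit:
play_rows(targets=[[[0, 0, 0], [0, 0, 0]], [[0, 0, 0], [0, 0, 0]], [[0, 0, 0], [0, 0, 0]], [[0, 0, 0], [0, 0, 0]], [[0, 0, 0], [0, 0, 0]]], jaw=255)

```text
t: 55.15
tcp_pos: [0.4425, 0.145, 0.1504]
orientation: [-3.141, 0.0, 0.596]
contact_force: [-0.3, -0.3, 0.1]
opening: 0.0002
finger_force: 0.0
```

```bash
python3 - <<'E'
from h import *
s=arm.read_state();print(s['t'],s['tcp_pos'],torack(s['tcp_pos']),s['contact_force'])
for t in(0,.3):
    P=[wpix([*rack(-35+28*np.cos(a)*np.cos(t),28*np.sin(a)),.074+.028*np.cos(a)*np.sin(t)]) for a in np.linspace(0,6.2,24)];print(cv2.fitEllipse(np.float32(P)))
im=arm.snapshot('wrist');cv2.imwrite('pics/b2.png',im[:,:,::-1]);hs=cv2.cvtColor(im,cv2.COLOR_RGB2HSV)
m=cv2.inRange(hs,(100,3,100),(140,50,255));m[260:]=0;n,l,s,c=cv2.connectedComponentsWithStats(m)
for k in range(1,n):
    if s[k][4]>300: print(s[k],cv2.fitEllipse(cv2.convexHull(cv2.findContours((l==k).astype(np.uint8),0,1)[0][0])),torack(wz(*c[k],.074)))
E
```

```text
55.15 [0.44250978 0.14496548 0.15038597] [-83.38229849   0.37376684] [-0.27965155 -0.33091388  0.09354272]
((274.10919189453125, 153.0510711669922), (81.36298370361328, 82.3346939086914), 89.50611877441406)
((274.1117248535156, 151.7431182861328), (75.23584747314453, 82.45130157470703), 89.62619018554688)
[ 233  111   82   81 5208] ((273.5213928222656, 151.11138916015625), (80.88232421875, 81.9643325805664), 87.97637176513672) [-33.38294966   0.40484218]
[535 117  25  19 349] ((547.53466796875, 125.87865447998047), (17.78114128112793, 34.62160873413086), 98.79961395263672) [   2.99188717 -240.36899339]
```

Emit:
play_rows(targets=[[[0, 0, -0.6], [0, 0, 0]], [[0, 0, -0.7], [0, 0, 0]], [[0, 0, -0.5], [0, 0, 0]], [[0, 0, -0.26], [0, 0, 0]], [[0, 0, 0], [0, 0, 0]]])

```text
t: 55.82
tcp_pos: [0.4421, 0.1448, 0.0471]
orientation: [-3.141, 0.001, 0.596]
contact_force: [-0.8, -0.7, 0.2]
opening: -0.0005
finger_force: 0.0
```

Emit:
play_rows(targets=[[[0.145, 0.098, 0], [0, 0, 0]], [[0.145, 0.098, 0], [0, 0, 0]], [[0.145, 0.098, 0], [0, 0, 0]], [[0.145, 0.098, 0], [0, 0, 0]], [[0.145, 0.098, 0], [0, 0, 0]]])

```text
t: 56.45
tcp_pos: [0.4793, 0.1697, 0.0475]
orientation: [-3.142, 0.0, 0.596]
contact_force: [-1.8, -1.4, 1.9]
opening: 0.0001
finger_force: 1.1
```

Emit:
play_rows(targets=[[[0.145, 0.098, 0], [0, 0, 0]], [[0.145, 0.098, 0], [0, 0, 0]], [[0.145, 0.098, 0], [0, 0, 0]], [[0.145, 0.098, 0], [0, 0, 0]], [[0.145, 0.098, 0], [0, 0, 0]]])

```text
t: 57.08
tcp_pos: [0.5155, 0.1942, 0.0474]
orientation: [-3.141, 0.0, 0.596]
contact_force: [-1.8, -0.9, -0.3]
opening: 0.0001
finger_force: 0.5
```

Emit:
play_rows(targets=[[[0, 0, 0], [0, 0, 0]], [[-0.25, -0.17, 0], [0, 0, 0]], [[-0.25, -0.17, 0.6], [0, 0, 0]], [[0, 0, 1.0], [0, 0, 0]], [[0, 0, 1.0], [0, 0, 0]]])

```text
t: 57.7
tcp_pos: [0.4896, 0.1767, 0.1791]
orientation: [-3.142, -0.0, 0.596]
contact_force: [1.4, 0.2, 0.3]
opening: 0.0002
finger_force: 0.0
```

```bash
python3 - <<'E'
from h import *
s=arm.read_state();print(s['t'],s['tcp_pos'],torack(s['tcp_pos']),s['contact_force'])
E
```

```text
57.7 [0.48964624 0.17667697 0.17905879] [-26.57205723   0.12693598] [1.44614268 0.23165891 0.3101406 ]
```

Emit:
play_rows(targets=[[[0.13, -0.5, 0.3], [0, 0, -0.6]], [[0.13, -0.85, 0.3], [0, 0, -0.6]], [[0.13, -0.95, 0.3], [0, 0, -0.6]], [[0.13, -0.95, 0.3], [0, 0, -0.6]], [[0.13, -0.95, 0.22], [0, 0, -0.6]]], jaw=0, force=40)

```text
t: 58.32
tcp_pos: [0.5223, -0.0358, 0.2487]
orientation: [3.141, -0.0, 0.384]
contact_force: [0.9, 0.2, -1.0]
opening: 0.085
finger_force: 0.0
```

Emit:
play_rows(targets=[[[0.13, -0.95, 0], [0, 0, -0.6]], [[0.13, -0.95, 0], [0, 0, -0.6]], [[0.13, -0.95, 0], [0, 0, -0.6]], [[0.13, -0.95, 0], [0, 0, -0.6]], [[0.13, -0.95, 0], [0, 0, -0.6]]])

```text
t: 58.95
tcp_pos: [0.5543, -0.2732, 0.2477]
orientation: [-3.142, 0.001, 0.174]
contact_force: [1.1, 0.9, -0.7]
opening: 0.0856
finger_force: 0.0
```

Emit:
play_rows(targets=[[[0.13, -0.95, 0], [0, 0, -0.6]], [[0.13, -0.68, 0], [0, 0, -0.6]], [[0.04, 0, 0], [0, 0, -0.3]], [[0, 0, 0], [0, 0, 0]], [[0, 0, 0], [0, 0, 0]]])

```text
t: 59.58
tcp_pos: [0.5703, -0.3508, 0.2485]
orientation: [-3.141, -0.0, 0.075]
contact_force: [-0.4, -0.1, 0.2]
opening: 0.0856
finger_force: 0.0
```

```bash
python3 brad.py; python3 - <<'E'
import cv2;im=cv2.imread('pics/b.png');cv2.imwrite('pics/b3.png',cv2.resize(im[90:290,170:380],None,fx=2.5,fy=2.5))
E
```

```text
59.575 [ 0.5703 -0.3508  0.2485] [-3.1409 -0.0003  0.0747] [-0.4462 -0.112   0.2162]
pred brad (np.float64(276.575296958506), np.float64(290.6183647682084)) hinge (np.float64(274.48551336376556), np.float64(185.55737805778398))
green [  0 167  11  33 195] [  3.3 184.5] [0.5516 0.0345 0.044 ]
green [538 389  22  31 366] [549.4 405.2] [ 0.0753 -1.1004  0.044 ]
grey [210   0   7  16 106] [213.    7.1] [ 0.7634 -0.2718  0.044 ]
grey [134  15  31  21 475] [149.6  25. ] [ 0.7447 -0.2008  0.044 ]
grey [ 59  48  41  42 175] [75.6 68.5] [ 0.6999 -0.1051  0.044 ]
grey [190 329  48  10 366] [216.2 333. ] [ 0.3639 -0.2895  0.044 ]
grey [351 334  23  22 271] [362.3 344.1] [ 0.3555 -0.4925  0.044 ]
pink [ 358  191   57   57 2369] [386.  218.9] [ 0.5405 -0.486   0.044 ]
pink [348 270  23  52 621] [358.5 294.5] [ 0.4379 -0.4698  0.044 ]
blue [   0    0   41   48 1449] [17.9 22.6] [0.7782 0.0073 0.044 ]
blue [285 169  18   6  73] [293.  171.6] [ 0.5863 -0.3714  0.044 ]
```

View pics/b3.png

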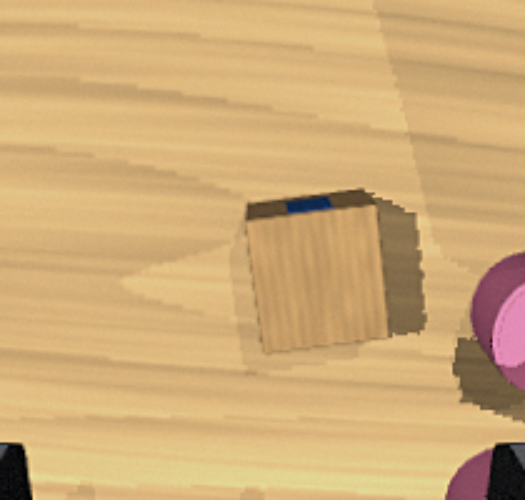

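The hinge box has been knocked. Its top corners in the crop are (248,220), (378,206), (388,338), (263,352), so its centre is at image (297.6,201.6), turned about 6° from the tool.

```bash
python3 -c "
from h import *
print(wz(297.6,201.6,.048),arm.read_state()['tcp_pos'])
for u,v in((248,220),(378,206),(388,338),(263,352)): print(wz(170+u/2.5,90+v/2.5,.048))
print(rack(-35,-88))"
```

```text
[ 0.55413574 -0.3790847   0.048     ] [ 0.5702978  -0.35085729  0.24871478]
[ 0.57801231 -0.34614606  0.048     ]
[ 0.58860834 -0.40159881  0.048     ]
[ 0.52912118 -0.41299387  0.048     ]
[ 0.51839171 -0.35716773  0.048     ]
[0.53218324 0.09903684]
```

Emit:
play_rows(targets=[[[-0.17, -0.28, 0], [0, 0, 0.8]], [[-0.17, -0.29, 0], [0, 0, 0.8]], [[0, 0, 0], [0, 0, 0]], [[0, 0, -0.4], [0, 0, 0]], [[0, 0, -0.8], [0, 0, 0]]])

```text
t: 60.25
tcp_pos: [0.555, -0.3797, 0.1902]
orientation: [3.139, -0.004, 0.185]
contact_force: [0.1, 0.6, 0.1]
opening: 0.0852
finger_force: 0.0
```

Emit:
play_rows(targets=[[[0, 0, -0.9], [0, 0, 0]], [[0, 0, -0.8], [0, 0, 0]], [[0, 0, -0.6], [0, 0, 0]], [[0, 0, 0], [0, 0, 0]], [[0, 0, 0], [0, 0, 0]]])

```text
t: 60.88
tcp_pos: [0.5542, -0.3804, 0.0753]
orientation: [3.14, -0.002, 0.185]
contact_force: [0.3, -0.1, 0.3]
opening: 0.0853
finger_force: 0.0
```

```bash
python3 -c "
from h import *
s=arm.read_state();print(s['t'],s['tcp_pos'],np.degrees(s['orientation']))
for u,v in ((.5780,-.3461),(.5886,-.4016),(.5291,-.4130),(.5184,-.3572)): print(wpix([u,v,.048]))
im=snap('wrist','b4.png')
cv2.imwrite('pics/b5.png',im[60:420,80:480,::-1])
hs=cv2.cvtColor(im,cv2.COLOR_RGB2HSV);m=cv2.inRange(hs,(105,120,40),(125,255,255))
n,l,s,c=cv2.connectedComponentsWithStats(m);print([(s[k],c[k]) for k in range(1,n) if s[k][4]>50])"
```

```text
60.875 [ 0.55422551 -0.38036965  0.07525746] [ 1.79932796e+02 -1.08429517e-01  1.05806603e+01]
(np.float64(219.38539239567382), np.float64(198.47322462001543))
(np.float64(322.7859213838103), np.float64(197.98381504492312))
(np.float64(317.92126463617933), np.float64(294.36077569270503))
(np.float64(225.14210660039984), np.float64(294.75718577266866))
[(array([251, 184,  35,  13, 376], dtype=int32), array([268.51861702, 189.98138298]))]
```

Emit:
play_rows(targets=[[[0, 0, -0.4], [0, 0, 0]], [[0, 0, -0.5], [0, 0, 0]], [[0, 0, -0.35], [0, 0, 0]], [[0, 0, -0.17], [0, 0, 0]], [[0, 0, 0], [0, 0, 0]]])

```text
t: 61.55
tcp_pos: [0.5528, -0.3805, 0.002]
orientation: [-3.141, 0.001, 0.184]
contact_force: [0.1, -0.5, 0.8]
opening: 0.0853
finger_force: 0.0
```

Emit:
play_rows(targets=[[[0, 0, 0], [0, 0, 0]], [[0, 0, 0], [0, 0, 0]], [[0, 0, 0], [0, 0, 0]], [[0, 0, 0], [0, 0, 0]], [[0, 0, 0], [0, 0, 0]]], jaw=255)

```text
t: 62.18
tcp_pos: [0.5537, -0.3809, 0.0037]
orientation: [3.141, -0.002, 0.184]
contact_force: [-0.9, 0.1, 5.8]
opening: 0.0576
finger_force: 44.4
```

Emit:
play_rows(targets=[[[0, 0, 0.3], [0, 0, 0]], [[0, 0, 0.5], [0, 0, 0]], [[0, 0, 0.6], [0, 0, 0]], [[-0.03, 0.3, 0.4], [0, 0, 0]], [[-0.03, 0.6, 0.2], [0, 0, 0]]], force=60)

```text
t: 62.8
tcp_pos: [0.5495, -0.3372, 0.1044]
orientation: [3.139, -0.001, 0.181]
contact_force: [-0.8, 0.4, -4.3]
opening: 0.0572
finger_force: 64.9
```

Emit:
play_rows(targets=[[[-0.04, 0.85, 0], [0, 0, 0.6]], [[-0.04, 0.95, 0], [0, 0, 0.6]], [[-0.04, 0.95, 0], [0, 0, 0.6]], [[-0.04, 0.95, 0], [0, 0, 0.6]], [[-0.04, 0.95, 0], [0, 0, 0.6]]])

```text
t: 63.42
tcp_pos: [0.5395, -0.1018, 0.103]
orientation: [3.141, 0.0, 0.395]
contact_force: [1.4, -0.2, -3.1]
opening: 0.0574
finger_force: 64.7
```

Emit:
play_rows(targets=[[[-0.04, 0.95, 0], [0, 0, 0.6]], [[-0.04, 0.95, 0], [0, 0, 0.6]], [[-0.04, 0.85, 0], [0, 0, 0.6]], [[-0.04, 0.6, 0], [0, 0, 0.6]], [[-0.03, 0.4, 0], [0, 0, 0.5]]])

```text
t: 64.05
tcp_pos: [0.5303, 0.0855, 0.1027]
orientation: [3.141, 0.0, 0.599]
contact_force: [-0.4, -0.2, -3.3]
opening: 0.0573
finger_force: 64.7
```

Emit:
play_rows(targets=[[[0, 0.2, 0], [0, 0, 0]], [[0, 0.09, 0], [0, 0, 0]], [[0, 0, 0], [0, 0, 0]], [[0, 0, -0.3], [0, 0, 0]], [[0, 0, -0.4], [0, 0, 0]]])

```text
t: 64.68
tcp_pos: [0.5308, 0.0979, 0.0666]
orientation: [3.141, -0.0, 0.595]
contact_force: [0.2, -0.2, -2.7]
opening: 0.0577
finger_force: 64.9
```

Emit:
play_rows(targets=[[[0, 0, -0.3], [0, 0, 0]], [[0, 0, -0.1], [0, 0, 0]], [[0, 0, 0], [0, 0, 0]], [[0, 0, 0], [0, 0, 0]], [[0, 0, 0], [0, 0, 0]]])

```text
t: 65.3
tcp_pos: [0.531, 0.099, 0.0482]
orientation: [3.141, -0.001, 0.596]
contact_force: [0.5, 0.4, -2.4]
opening: 0.057
finger_force: 64.9
```

```bash
python3 - <<'E'
from h import *
s=arm.read_state();print(s['t'],s['tcp_pos'],s['orientation'],s['contact_force'],torack(s['tcp_pos']),s['opening'])
E
```

```text
65.3 [0.53098334 0.09900394 0.04815511] [ 3.14114809e+00 -1.19110408e-03  5.96289219e-01] [ 0.45314701  0.43836619 -2.42001655] [-36.01112879 -87.35311668] 0.057028376307031135
```

Emit:
play_rows(targets=[[[0, 0, -0.13], [0, 0, 0]], [[0, 0, -0.08], [0, 0, 0]], [[0, 0, -0.05], [0, 0, 0]], [[0, 0, 0], [0, 0, 0]], [[0, 0, 0], [0, 0, 0]]])

```text
t: 65.92
tcp_pos: [0.5306, 0.0989, 0.0345]
orientation: [-3.142, -0.0, 0.596]
contact_force: [-0.2, 0.0, -2.4]
opening: 0.0576
finger_force: 65.1
```

Emit:
play_rows(targets=[[[0, 0, 0], [0, 0, 0]], [[0, 0, 0], [0, 0, 0]], [[0, 0, 0], [0, 0, 0]], [[0, 0, 0], [0, 0, 0]], [[0, 0, 0.3], [0, 0, 0]]], jaw=0)

```text
t: 66.55
tcp_pos: [0.5295, 0.0987, 0.0491]
orientation: [-3.141, 0.002, 0.596]
contact_force: [0.1, 0.2, 0.8]
opening: 0.0855
finger_force: 0.0
```

Emit:
play_rows(targets=[[[0, 0, 0.8], [0, 0, 0]], [[0, 0, 1.0], [0, 0, 0]], [[-0.4, -0.27, 0.2], [0, 0, 0]], [[-0.4, -0.27, 0], [0, 0, 0]], [[0, 0, 0], [0, 0, 0]]])

```text
t: 67.18
tcp_pos: [0.49, 0.0709, 0.1508]
orientation: [3.141, -0.001, 0.595]
contact_force: [1.1, 0.7, 0.1]
opening: 0.0853
finger_force: 0.0
```

Emit:
play_rows(targets=[[[0, 0, 0], [0, 0, 0]], [[0, 0, 0], [0, 0, 0]], [[0, 0, 0], [0, 0, 0]], [[0, 0, -0.6], [0, 0, 0]], [[0, 0, -0.7], [0, 0, 0]]], jaw=255)

```text
t: 67.8
tcp_pos: [0.4913, 0.0722, 0.0842]
orientation: [3.141, -0.002, 0.597]
contact_force: [-0.3, -0.5, -0.3]
opening: 0.0
finger_force: 0.0
```

Emit:
play_rows(targets=[[[0, 0, -0.5], [0, 0, 0]], [[0, 0, -0.2], [0, 0, 0]], [[0, 0, 0], [0, 0, 0]], [[0, 0, 0], [0, 0, 0]], [[0, 0, 0], [0, 0, 0]]])

```text
t: 68.42
tcp_pos: [0.4913, 0.072, 0.0505]
orientation: [3.141, -0.002, 0.596]
contact_force: [-0.1, -0.4, 0.4]
opening: 0.0001
finger_force: 0.0
```

```bash
python3 - <<'E'
from h import *
s=arm.read_state();print(s['t'],s['tcp_pos'],s['orientation'],s['contact_force'],torack(s['tcp_pos']),s['opening'])
E
```

```text
68.425 [0.49126038 0.07203554 0.05050801] [ 3.14085342e+00 -1.73791407e-03  5.96226643e-01] [-0.11963585 -0.4187078   0.37461619] [-84.0237104  -87.34729894] 0.00010462753111807618
```

Emit:
play_rows(targets=[[[0.146, 0.099, -0.04], [0, 0, 0]], [[0.146, 0.099, 0], [0, 0, 0]], [[0.146, 0.099, 0], [0, 0, 0]], [[0.146, 0.099, 0], [0, 0, 0]], [[0.146, 0.099, 0], [0, 0, 0]]])

```text
t: 69.05
tcp_pos: [0.5275, 0.097, 0.0474]
orientation: [-3.141, 0.0, 0.596]
contact_force: [-1.3, -0.9, 1.8]
opening: -0.0002
finger_force: 1.1
```

Emit:
play_rows(targets=[[[0.146, 0.099, 0], [0, 0, 0]], [[0.146, 0.099, 0], [0, 0, 0]], [[0.146, 0.099, 0], [0, 0, 0]], [[0.146, 0.099, 0], [0, 0, 0]], [[0.146, 0.099, 0], [0, 0, 0]]])

```text
t: 69.68
tcp_pos: [0.564, 0.1217, 0.0475]
orientation: [-3.142, -0.0, 0.596]
contact_force: [-0.9, -1.0, -1.0]
opening: -0.0
finger_force: 0.5
```

Emit:
play_rows(targets=[[[0, 0, 0], [0, 0, 0]], [[0, 0, 0], [0, 0, 0]], [[-0.3, -0.2, 0], [0, 0, 0]], [[-0.5, -0.1, 0.6], [0, 0, 0]], [[-0.5, 0.3, 1.0], [0, 0, 0]]])

```text
t: 70.3
tcp_pos: [0.4967, 0.1191, 0.1268]
orientation: [-3.141, 0.004, 0.593]
contact_force: [0.5, 0.5, 0.8]
opening: -0.0002
finger_force: 0.0
```

Emit:
play_rows(targets=[[[-0.4, 0.3, 1.0], [0, 0, 0]], [[0, 0, 0.4], [0, 0, 0]], [[0, 0, 0], [0, 0, 0]], [[0, 0, 0], [0, 0, 0]], [[0, 0, 0], [0, 0, 0]]])

```text
t: 70.92
tcp_pos: [0.4779, 0.1359, 0.1961]
orientation: [-3.141, 0.002, 0.596]
contact_force: [0.9, -0.5, -0.2]
opening: 0.0001
finger_force: 0.0
```

```bash
python3 look.py l5.png
```

```text
70.925 [0.47794318 0.13587729 0.19608222] [-3.14074144e+00  2.26496698e-03  5.95757848e-01] [ 0.86089289 -0.5419802  -0.2108473 ] 5.776153605008169e-05
glue [543.  306.7]
washer [473.1 350.5]
brad [506.7 381.5]
hinge [558.2 321.6]
[-59.17477119 -27.0509738 ]
```

View pics/l5.png

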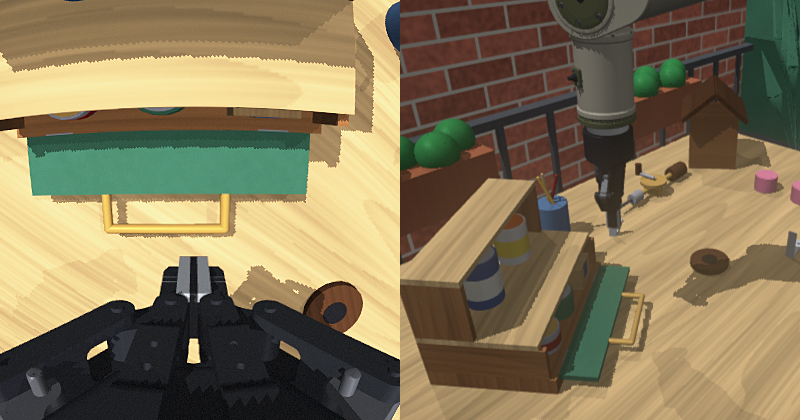

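All lows are under the board and the flap is clear. In the wrist half the bar is at row 228 (columns 104-233, minus the 80 offset) and the right rod is at (224,210). I'll lift the flap by that right rod.

```bash
python3 - <<'E'
from h import *
print(arm.read_state()['tcp_pos'])
for u,v in((304,210),(304,196),(310,228),(187,210),(245,228)): print(torack(wz(u,v,.025 if v>200 else .03)).round(1))
print(rack(-78.5,-57),rack(-79,-60))
E
```

```text
[0.4781376  0.13603859 0.19641244]
[-78.6 -57.9]
[-62.8 -57. ]
[-98.  -64.7]
[-78.4  62.4]
[-97.9   2.4]
[0.47878107 0.10024435] [0.48005282 0.09748162]
```

Emit:
play_rows(targets=[[[0.03, -0.4, 0], [0, 0, 0]], [[0, -0.33, 0], [0, 0, 0]], [[0, 0, -0.5], [0, 0, 0]], [[0, 0, -0.8], [0, 0, 0]], [[0, 0, -0.8], [0, 0, 0]]], jaw=128, force=40)

```text
t: 71.65
tcp_pos: [0.4801, 0.0993, 0.0914]
orientation: [3.141, -0.001, 0.595]
contact_force: [-0.4, -0.6, -0.5]
opening: 0.0425
finger_force: 0.0
```

Emit:
play_rows(targets=[[[0, 0, -0.6], [0, 0, 0]], [[0, 0, -0.22], [0, 0, 0]], [[0, 0, 0], [0, 0, 0]], [[0, 0, 0], [0, 0, 0]], [[0, 0, 0], [0, 0, 0]]])

```text
t: 72.28
tcp_pos: [0.4809, 0.1001, 0.0527]
orientation: [3.141, -0.002, 0.596]
contact_force: [-0.8, 0.5, -0.1]
opening: 0.0421
finger_force: 0.0
```

```bash
python3 - <<'E'
from h import *
s=arm.read_state();print(s['t'],s['tcp_pos'],s['orientation'],s['contact_force'],torack(s['tcp_pos']),s['opening'])
E
```

```text
72.275 [0.48087703 0.10006441 0.05267757] [ 3.14080706e+00 -2.05990348e-03  5.96192807e-01] [-0.77251493  0.46785498 -0.14643699] [-76.86714599 -58.32635568] 0.042108915681250865
```

Emit:
play_rows(targets=[[[-0.018, -0.012, -0.3], [0, 0, 0]], [[0, 0, -0.25], [0, 0, 0]], [[0, 0, -0.15], [0, 0, 0]], [[0, 0, -0.09], [0, 0, 0]], [[0, 0, 0], [0, 0, 0]]])

```text
t: 72.9
tcp_pos: [0.4789, 0.0993, 0.0116]
orientation: [-3.141, 0.001, 0.596]
contact_force: [0.0, -0.1, 0.0]
opening: 0.0424
finger_force: 0.0
```

Emit:
play_rows(targets=[[[0, 0, 0], [0, 0, 0]], [[0, 0, 0], [0, 0, 0]], [[0, 0, 0], [0, 0, 0]], [[0, 0, 0], [0, 0, 0]], [[0, 0, 0], [0, 0, 0]]], jaw=255)

```text
t: 73.53
tcp_pos: [0.4795, 0.0992, 0.0124]
orientation: [3.141, -0.001, 0.596]
contact_force: [-0.5, -0.8, 6.0]
opening: 0.0082
finger_force: 39.3
```

Emit:
play_rows(targets=[[[0.007, 0.005, 0.163], [0, 0, 0]], [[0.022, 0.015, 0.161], [0, 0, 0]], [[0.035, 0.024, 0.158], [0, 0, 0]], [[0.048, 0.033, 0.152], [0, 0, 0]], [[0.063, 0.043, 0.146], [0, 0, 0]]])

```text
t: 74.15
tcp_pos: [0.4875, 0.1048, 0.0511]
orientation: [-3.142, 0.001, 0.596]
contact_force: [3.3, -3.4, -10.4]
opening: 0.0081
finger_force: 38.8
```

Emit:
play_rows(targets=[[[0, 0, 0], [0, 0, 0]], [[0, 0, 0], [0, 0, 0]], [[0, 0, 0], [0, 0, 0]], [[0.033, 0.022, 0], [0, 0, 0]], [[0, 0, 0.4], [0, 0, 0]]], jaw=128)

```text
t: 74.78
tcp_pos: [0.4884, 0.1063, 0.0699]
orientation: [-3.14, 0.003, 0.596]
contact_force: [0.4, -1.2, 0.1]
opening: 0.0425
finger_force: 0.0
```

Emit:
play_rows(targets=[[[0, 0, 0.6], [0, 0, 0]], [[0, 0, 0.5], [0, 0, 0]], [[-0.36, 0, 0], [0, 0, 0]], [[-0.4, 0.03, 0], [0, 0, 0]], [[-0.36, 0.01, 0], [0, 0, 0]]])

```text
t: 75.4
tcp_pos: [0.4329, 0.1086, 0.126]
orientation: [-3.141, -0.0, 0.596]
contact_force: [0.3, 1.1, 0.7]
opening: 0.0424
finger_force: 0.0
```

Emit:
play_rows(targets=[[[0, 0, 0], [0, 0, 0]], [[0, 0, 0], [0, 0, 0]], [[0, 0, 0], [0, 0, 0]], [[0, 0, 0], [0, 0, 0]], [[0, 0, 0], [0, 0, 0]]], jaw=255)

```text
t: 76.03
tcp_pos: [0.4337, 0.1084, 0.1259]
orientation: [-3.141, 0.0, 0.596]
contact_force: [-0.1, -0.1, 0.5]
opening: 0.0001
finger_force: 0.0
```

```bash
python3 - <<'E'
from h import *
s=arm.read_state();print(s['t'],s['tcp_pos'],s['orientation'],s['contact_force'],torack(s['tcp_pos']),s['opening'])
for th in(90,75,60,50):
    t=np.radians(th);x=-100*np.sin(t)-5*np.cos(t);z=.03+.1*np.cos(t)-.005*np.sin(t);print(th,x,z,np.round(wpix([*rack(x,0),z]),1),'edge',np.round(pr('side',[*rack(x,60),z]),1),np.round(pr('side',[*rack(x,-60),z]),1))
im=snap('wrist','f.png');hs=cv2.cvtColor(im,cv2.COLOR_RGB2HSV)
m=cv2.inRange(hs,(18,130,80),(26,255,255));m[:,:120]=0;m[:,420:]=0
n,l,s,c=cv2.connectedComponentsWithStats(m)
for k in range(1,n):
    if s[k][4]>250:print(s[k],c[k])
E
```

```text
76.025 [0.43365923 0.10837682 0.12590872] [-3.14139552e+00  6.46557621e-05  5.96119682e-01] [-0.06523313 -0.11020766  0.52825704] [-111.25947411  -24.92298811] 0.00011129868765816358
90 -100.0 0.025000000000000005 [241.5 197.9] edge [233.5 342.3] [243.9 296.2]
75 -97.88667785441943 0.05105227537880673 [237.9 204.1] edge [231.8 330.6] [242.5 285.2]
60 -89.10254037844386 0.07566987298107783 [233.4 201. ] edge [225.9 319. ] [237.5 274.3]
50 -79.8183823603305 0.09044853875305905 [229.8 191.8] edge [219.9 311.7] [232.2 267.5]
[ 136  142  198   67 4022] [239.6414719  189.15464943]
```

Emit:
play_rows(targets=[[[0, 0, -0.4], [0, 0, 0]], [[0, 0, -0.5], [0, 0, 0]], [[0, 0, -0.4], [0, 0, 0]], [[0, 0, 0], [0, 0, 0]], [[0, 0, 0], [0, 0, 0]]])

```text
t: 76.7
tcp_pos: [0.434, 0.1085, 0.0617]
orientation: [3.141, -0.001, 0.596]
contact_force: [-0.7, -1.0, 0.1]
opening: 0.0001
finger_force: 0.0
```

Emit:
play_rows(targets=[[[0.09, 0.06, 0.06], [0, 0, 0]], [[0.09, 0.06, 0.1], [0, 0, 0]], [[0.09, 0.06, 0.12], [0, 0, 0]], [[0.09, 0.06, 0.12], [0, 0, 0]], [[0.09, 0.06, 0.12], [0, 0, 0]]])

```text
t: 77.32
tcp_pos: [0.449, 0.1185, 0.0854]
orientation: [-3.14, 0.018, 0.594]
contact_force: [-30.4, -17.6, 19.4]
opening: 0.0002
finger_force: 17.7
```

Emit:
play_rows(targets=[[[0.096, 0.065, 0.1], [0, 0, 0]], [[0.096, 0.065, 0.09], [0, 0, 0]], [[0.096, 0.065, 0.08], [0, 0, 0]], [[0.096, 0.065, 0.06], [0, 0, 0]], [[0.096, 0.065, 0.05], [0, 0, 0]]])

```text
t: 77.95
tcp_pos: [0.4797, 0.1387, 0.1072]
orientation: [3.141, 0.001, 0.595]
contact_force: [-4.8, -3.4, 3.9]
opening: 0.0
finger_force: 3.0
```

Emit:
play_rows(targets=[[[0.11, 0.075, 0.05], [0, 0, 0]], [[0.11, 0.075, 0.04], [0, 0, 0]], [[0.11, 0.075, 0.03], [0, 0, 0]], [[0.11, 0.075, 0.02], [0, 0, 0]], [[0.08, 0.055, 0.02], [0, 0, 0]]])

```text
t: 78.58
tcp_pos: [0.5064, 0.1576, 0.114]
orientation: [-3.142, -0.0, 0.596]
contact_force: [-2.2, -2.3, 1.9]
opening: -0.0
finger_force: 1.6
```

```bash
python3 - <<'E'
from h import *
s=arm.read_state();print(s['t'],s['tcp_pos'],s['orientation'],s['contact_force'],torack(s['tcp_pos']),s['opening'])
E
```

```text
78.575 [0.50642549 0.15763489 0.11403401] [-3.14156132e+00 -1.33538350e-04  5.96312461e-01] [-2.16494566 -2.29430154  1.88415502] [-23.3887186  -25.05262206] -8.02127534636822e-06
```

Emit:
play_rows(targets=[[[0.02, 0.014, 0], [0, 0, 0]], [[0.02, 0.014, 0], [0, 0, 0]], [[0, 0, 0], [0, 0, 0]], [[0, 0, 0], [0, 0, 0]], [[0, 0, 0], [0, 0, 0]]])

```text
t: 79.2
tcp_pos: [0.508, 0.1588, 0.1139]
orientation: [-3.141, -0.0, 0.596]
contact_force: [-0.9, -0.5, 0.8]
opening: -0.0001
finger_force: 0.6
```

Emit:
play_rows(targets=[[[0.02, 0.014, 0], [0, 0, 0]], [[0.01, 0.007, 0], [0, 0, 0]], [[0, 0, 0], [0, 0, 0]], [[0, 0, 0], [0, 0, 0]], [[0, 0, 0], [0, 0, 0]]])

```text
t: 79.82
tcp_pos: [0.5095, 0.1599, 0.114]
orientation: [-3.142, -0.0, 0.596]
contact_force: [-2.4, -1.3, 1.7]
opening: -0.0002
finger_force: 1.1
```

```bash
python3 - <<'E'
from h import *
s=arm.read_state();print(s['t'],s['tcp_pos'],s['contact_force'],torack(s['tcp_pos']))
E
```

```text
79.825 [0.5095261  0.15991471 0.11403495] [-2.38996831 -1.26278872  1.74637607] [-19.54286204 -24.90849618]
```

Emit:
play_rows(targets=[[[0.02, 0.014, 0], [0, 0, 0]], [[0.01, 0.007, 0], [0, 0, 0]], [[0, 0, 0], [0, 0, 0]], [[0, 0, 0], [0, 0, 0]], [[0, 0, 0], [0, 0, 0]]])

```text
t: 80.45
tcp_pos: [0.5108, 0.1607, 0.1139]
orientation: [-3.141, 0.0, 0.596]
contact_force: [-4.3, -3.0, 3.1]
opening: -0.0002
finger_force: 2.5
```

Emit:
play_rows(targets=[[[0.02, 0.014, 0], [0, 0, 0]], [[0.01, 0.007, 0], [0, 0, 0]], [[0, 0, 0], [0, 0, 0]], [[0, 0, 0], [0, 0, 0]], [[0, 0, 0], [0, 0, 0]]])

```text
t: 81.08
tcp_pos: [0.5109, 0.1608, 0.1138]
orientation: [-3.141, 0.004, 0.596]
contact_force: [-11.6, -6.6, 9.4]
opening: -0.0001
finger_force: 6.5
```

Emit:
play_rows(targets=[[[0.01, 0.007, 0], [0, 0, 0]], [[0, 0, 0], [0, 0, 0]], [[0, 0, 0], [0, 0, 0]], [[0, 0, 0], [0, 0, 0]], [[0, 0, 0], [0, 0, 0]]])

```text
t: 81.7
tcp_pos: [0.511, 0.1608, 0.1138]
orientation: [-3.141, 0.005, 0.596]
contact_force: [-12.7, -7.3, 11.0]
opening: 0.0001
finger_force: 7.9
```

Emit:
play_rows(targets=[[[-0.1, -0.07, 0], [0, 0, 0]], [[-0.3, -0.2, 0], [0, 0, 0]], [[-0.3, -0.2, 0.5], [0, 0, 0]], [[0, -0.3, 1.0], [0, 0, 0]], [[0, -0.7, 1.0], [0, 0, 0]]])

```text
t: 82.32
tcp_pos: [0.478, 0.0901, 0.2405]
orientation: [-3.141, -0.002, 0.6]
contact_force: [1.8, -0.8, 0.5]
opening: 0.0002
finger_force: 0.0
```

Emit:
play_rows(targets=[[[0.2, -0.9, 0.5], [0, 0, 0]], [[0.2, -0.9, 0], [0, 0, 0]], [[0.2, -0.9, 0], [0, 0, 0]], [[0, -0.5, 0], [0, 0, 0]], [[0, 0, 0], [0, 0, 0]]])

```text
t: 82.95
tcp_pos: [0.5084, -0.0735, 0.2639]
orientation: [3.141, -0.001, 0.592]
contact_force: [0.1, 0.2, -0.3]
opening: -0.0001
finger_force: 0.0
```

```bash
python3 - <<'E'
from h import *
s=arm.read_state();print(s['t'],s['tcp_pos'],s['contact_force'])
a=cv2.imread('pics/side0.png');snap('side','send.png');b=cv2.imread('pics/send.png')
t=cv2.imread('pics/top0.png');snap('top','tend.png');u=cv2.imread('pics/tend.png')
G=((60,80,20),(95,255,160));Y=((18,130,80),(26,255,255))
for nm,i in(('s0',a),('s1',b)):
    h=cv2.cvtColor(i,cv2.COLOR_BGR2HSV)
    for lo,hi in(G,):
        m=cv2.inRange(h,lo,hi);m[:,:140]=0;m[:,230:]=0;m[:230]=0
        q=cv2.findNonZero(m);print(nm,len(q),cv2.minAreaRect(q))
for nm,i in(('t0',t),('t1',u)):
    h=cv2.cvtColor(i,cv2.COLOR_BGR2HSV);m=cv2.inRange(h,*G);m[:,:90]=0;m[:,230:]=0;m[:180]=0
    q=cv2.findNonZero(m);print(nm,len(q),cv2.minAreaRect(q))
# highs upright: side view blue / white bands
h=cv2.cvtColor(b,cv2.COLOR_BGR2HSV);m=cv2.inRange(h,(105,60,20),(130,255,200));m[:,:50]=0;m[:,115:]=0;m[:200]=0
q=cv2.findNonZero(m);print('stain',len(q),cv2.boundingRect(q), 'expected axis',pr('side',[*rack(140,60),.1]),pr('side',[*rack(140,60),.186]))
# bystander change in side/top
d=cv2.absdiff(t,u).max(2)
for n,(x,y) in dict(plate=(285,260),b0=(275,164),b1=(350,305),drill=(350,145),pink1=(434,225),pink2=(438,268)).items(): print(n,d[y-14:y+14,x-16:x+16].mean().round(1))
E
```

```text
82.95 [ 0.50835615 -0.07349704  0.26394931] [ 0.07598427  0.15945371 -0.32640716]
s0 322 ((178.50592041015625, 293.4141845703125), (5.711247444152832, 113.30026245117188), 22.380136489868164)
s1 335 ((177.48118591308594, 292.9926452636719), (5.749411582946777, 113.2472152709961), 21.370620727539062)
t0 667 ((165.28204345703125, 233.2149658203125), (7.219837665557861, 114.03861236572266), 57.231502532958984)
t1 708 ((164.8461456298828, 232.7692108154297), (8.320503234863281, 113.71355438232422), 56.3099365234375)
stain 440 (68, 248, 37, 62) expected axis [ 86.89559621 298.39519532] [ 76.95121481 255.28934294]
plate 22.4
b0 39.2
b1 4.6
drill 4.2
pink1 4.3
pink2 11.7
```

```bash
python3 -c "
from h import *
print(arm.close_job())"
```

```text
the job is handed in; nothing more can be done
None
```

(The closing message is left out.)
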